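# Seat a filter tube in a push-fit air port

## Task

Take the dust plug out of the air port and put it in the enamel tray. Then draw the thicker of the two filter tubes out of the rack and push it straight down into the port, past the seal, until it is fully home on the adjustable stop, which may be set deep or shallow, so go by feel; the stop cracks if pushed harder than about 20 N. Leave the tube standing there and do not disturb the slim tube or the specimens and caliper lying about.

Things in the scene. Friction and masses are not known exactly. Their poses are not given: they have to be found in the camera images.
- port: Air service block, fixed to the table: aluminium body 60 x 60 mm, 75 mm tall, on a foot plate 110 (x) x 80 (y) x 10 mm; round brass outlet stub on its +x side, to 60 mm from the axis at 45 mm height. One upright bore in the middle of its top, inside a low brass ring (35 mm inside, 43 mm outside, 3 mm high). Origin: on the bore's axis at table height; z up along the bore.
- port_mouth (a point): Centre of the bore at the block's top, 75 mm above the table; z up. The bore is 21.8 mm wide with a 3 mm lead-in chamfer. The stop inside (stop_c0: a 6 mm thick plastic disc, point at its middle), giving up to 2 mm at 5 N per mm, then hard, lies 26 to 50 mm below the mouth, differing from start to start and not measured; the tube is home when its foot rests on it.
- plug: Grey plastic dust plug standing loose in the bore at the start: stem 19 mm across and 12 mm long, a flange 32 mm across and 5 mm thick that rests on the block's top, and on it a round knob 16 mm across and 30 mm tall; 47 mm in all. Origin: centre of the stem's underside; z towards the knob.
- rack: Fixed wooden tube rack 60 (x) x 130 (y) x 45 mm tall with two round holes 23 mm wide, 30 mm deep, 35 mm either side of its middle along its y axis; one tube stands in each. Origin: centre of its underside.
- tube: The thicker filter tube: 20 mm across, 120 mm long, white with metal end bands, about 80 g, foot tapered to 15 mm over its last 5 mm. Stands in one of the two rack holes (either), 90 mm out of it. Origin: centre of its foot; z along the tube to its top end.
- slim_tube: The slim filter tube, 14 mm across, 100 mm long, in the other rack hole. It is not to be used. Origin: centre of its foot; z to its top end.
- tray: Shallow blue enamel tray, fixed on the table, 140 (x) x 180 (y) mm outside, 24 mm high, walls and floor about 4 to 5 mm thick. Origin: centre of its underside.
- vertebra: Fossil fish vertebra, 45 mm across, 24 mm high, a bystander. Origin: centre of its underside.
- nodule: Coral nodule, knobbly lump 65 mm across, 41 mm high, a bystander. Origin: centre of its underside.
- caliper: Steel caliper lying flat, 170 mm long along its y axis, up to 8 mm thick, a bystander. Origin: middle of its bar, on the table.
- port_seal (a point): Middle of the seal, on the bore's axis 18 mm below the mouth; z up. Sprung rubber pads 14 to 22 mm below the mouth grip the 20 mm tube: pushing its foot past them takes about 7 to 13 N, after which the tube slides with about 2 to 6 N of drag and stays where it is left.
Not all that is in view belongs to the job. There is more than one size of the tray; the job needs the smaller.

How it is judged:
By the outcome, as a careful person would: the job done as asked, in the order asked, and still so for the second after the job is handed in, with the robot touching nothing.
It also fails if it takes over 61 s, if anything falls off the work surface, if the arm or the gripper's body presses on something with over 40 N, if the wrist force passes 120 N, or if a joint passes its speed limit or range.

## Robot

A 7-joint arm with a two-finger parallel gripper is mounted at the origin on the work surface. World frame = base frame: x ahead of the robot, y to its left, z up, the work surface at z = 0. Lengths are in m, angles in degrees, forces in N, time in s.
With the tool pointing down it reaches from about 0.4 to 0.9 m from the base axis. Payload 5.6 kg.
Tool frame: the origin (TCP) lies midway between the tips of the shut fingers; the grasp point (between the pads) lies 19 mm behind it (bot.tcp_to_grasp is the distance from the TCP to the grasp point, in m); z points along the fingers, y is the direction in which the jaws open and shut (so a half turn about z gives the same grasp; the last joint's range is limited). The gripper opens to 92 mm and grips with 3 to 60 N. Pads are 20 mm wide; open, the fingers measure 128 mm over their backs; the gripper's body (75 mm by 189 mm) begins 69 mm behind the grasp point.
Start: joints at [69.5, 26.786, -0.665, 91.828, 0.344, 61.387, -3.226], TCP at [0.201, -0.618, 0.215] pointing down, gripper open.
Joint ranges: [-144.91, 144.91], [-17.63, 115.5], [-89.93, 88.59], [15.96, 139.68], [-74.01, 254.01], [8.47, 105.57], [-167.45, 167.45]. Speed limits (degrees/s): [147.25, 147.25, 180, 180, 180, 180, 180].

## Interface

Orientations are given as [roll, pitch, yaw] about the fixed x, y, z axes, in that order (R = Rz(yaw) Ry(pitch) Rx(roll)).
In Python, from workcell import monitor, get_image, bot, finder gives the robot as it stands.
- The arm moves only by the tool jog_arm, never from a script. Its argument "deltas" is a list of rows, each a list of 3 entries, a list of its own where there are three numbers: the turn, a rotation vector about the tool's x, y, z in degrees, then the shift along the tool's x, y, z in cm, then the opening, from 0 (shut) to 1 (fully open). In form: [[[wx, wy, wz], [tx, ty, tz], jaw], ...]. A call has exactly 5 rows; each row is the pose to reach, as a shift and turn from the pose measured when the call began, along the tool's axes at that moment; what a row does not reach only later rows make up. A row lasts 1/10 s, in which the tool goes at most 50 mm and 8.59 degrees, less where a joint would pass 70% of its speed; a pose out of reach is approached as far as the arm can. A call with a gripper value outside its range is refused whole. The fingers move at their own pace and stop on an object; the grip force is fixed at half the most. Time passes only in rows, so rows that repeat a pose let the fingers close, or fill a call up. It gives the time, the measured TCP pose, the force and the opening at its end, in the units of the state.
- monitor.get_state(): the state, without advancing time (a new reading comes with each control period).
- get_image(name): name is "side" or "top" or "wrist"; returns a dict with "frame" (420x560x3 uint8, red, green, blue), "camera_matrix" (3x3 intrinsics, pixels), "rvec" (rotation vector, rad) and "tvec" (3), from world to camera coordinates, as OpenCV has them; the wrist camera has in their place "tool_from_camera" (4x4, takes a point from camera to tool coordinates, whose origin is the TCP and whose axes are the flange's). Camera axes: x right, y down, z forward; pixel columns grow to the right and rows downward; lengths in m; the calibration is good to about 2 mm. A picture is of the moment at which its call begins: read the wrist's pose just before it. There is no depth.
- bot.sign_off(): hands the job in, once; it reports no verdict.
Trained networks look in the newest picture that a camera, given by its name, has taken for a name from the list of things; names that differ only in an ending like _2 or _b are one class to them, and where a whole thing is asked for, a point or a joint stands for the part that bears it (a point fixed in the world has none). Each returns a list of dicts, best first, with "confidence" (0 to 1); they miss things now and then, are a little off and sometimes report something else, mostly with a low value. They report only what shows in the picture. A call takes as long as a camera call. They do not tell look-alikes from the thing itself.
- finder.recognise(camera, target): "box" ([left, top, right, bottom] in pixels, round what is visible of it).
- finder.cut_out(camera, target): "pixels" (420x560 bool, what is visible of it) and "box" ([left, top, right, bottom] in pixels, round what is visible of it).
- finder.pinpoint(camera, target): "pixel" ([row, column] in pixels: a listed point, or the origin of a listed thing).
The state is a dict: "time_s": time; "joint_pos": joint angles; "dq": joint speeds; "joint_efforts": joint torques, N m; "tool_pos": TCP position; "tool_rot": TCP orientation; "contact_force": force on the tool from outside, world axes, zero at the start; "ft_torque": the same for the moment, N m; "gripper_width": finger opening in m.
Only numpy, scipy, OpenCV 4.12 (cv2) and the standard library are available. Lean on these libraries where they do the work, as an engineer would, in place of code of your own. Each camera call takes 0.05 s, during which the arm holds its last target.

## Working session

There is one attempt and no reset: what is moved stays moved. The work goes in short steps, Python scripts to look and compute and a tool call to move; the robot and the scene stay as the last step left them, time stands still between calls to the robot, and variables do not carry over. Pictures are saved under pics/ and viewed, and the job is handed in when it is done.

Besides the shell and the picture viewer there is one more tool, called after "Request:" as a command line: name --argument value ..., lists and objects as JSON in quotes. jog_arm: Moves the arm, as the interface text tells. Its arguments: {"type":"object","properties":{"deltas":{"type":"array","items":{"type":"array"}}},"required":["deltas"]}

```bash
mkdir -p pics; ls
python3 - <<'E'
from workcell import monitor, get_image, bot, finder
import cv2
print(monitor.get_state())
print(bot.tcp_to_grasp)
for n in ("side","top","wrist"):
    d=get_image(n); cv2.imwrite(f"pics/{n}0.png",d["frame"][:,:,::-1])
    print(n,{k:v for k,v in d.items() if k!="frame"})
E
```

```text
pics
{'time_s': 0.0, 'joint_pos': array([69.49856279, 26.83433067, -0.66360169, 91.87891593,  0.34269694,
       61.38481856, -3.22587818]), 'dq': array([ 0.01553221,  0.02596588, -0.0032314 ,  0.07000889,  0.11069188,
       -0.00634952,  0.00524553]), 'joint_efforts': array([-7.13447980e-05, -5.20569277e+01, -1.26616252e-02, -2.43739825e+01,
       -5.66055102e-02,  1.73278665e-02,  1.75807404e-04]), 'tool_pos': array([ 0.20102364, -0.61755096,  0.21367371]), 'tool_rot': array([-1.79904121e+02,  6.41542033e-03,  1.80323428e+01]), 'contact_force': array([-0.43737504, -0.16950917,  0.34234436]), 'ft_torque': array([-0.02130592,  0.08637144,  0.02777228]), 'gripper_width': 0.09160918572545883}
0.0187
side {'camera_matrix': array([[382.69635126,   0.        , 284.473335  ],
       [  0.        , 382.69635126, 207.08678229],
       [  0.        ,   0.        ,   1.        ]]), 'rvec': array([ 0.92031092, -2.56700988,  1.00086536]), 'tvec': array([0.35883513, 0.27494724, 0.86471294])}
top {'camera_matrix': array([[379.46595336,   0.        , 282.01397391],
       [  0.        , 379.46595336, 212.42140366],
       [  0.        ,   0.        ,   1.        ]]), 'rvec': array([ 2.1082347 , -2.16638934,  0.15830686]), 'tvec': array([0.00877639, 0.45162522, 0.92568023])}
wrist {'camera_matrix': array([[294.98396152,   0.        , 273.44670593],
       [  0.        , 294.98396152, 208.05577423],
       [  0.        ,   0.        ,   1.        ]]), 'tool_from_camera': array([[-8.86590113e-04, -9.68994385e-01, -2.47081154e-01,
         6.91003538e-02],
       [ 9.99998679e-01, -5.22569062e-04, -1.53885657e-03,
        -6.23022267e-04],
       [ 1.36202641e-03, -2.47082192e-01,  9.68993568e-01,
        -1.70840639e-01],
       [ 0.00000000e+00,  0.00000000e+00,  0.00000000e+00,
         1.00000000e+00]])}
```

View pics/side0.png

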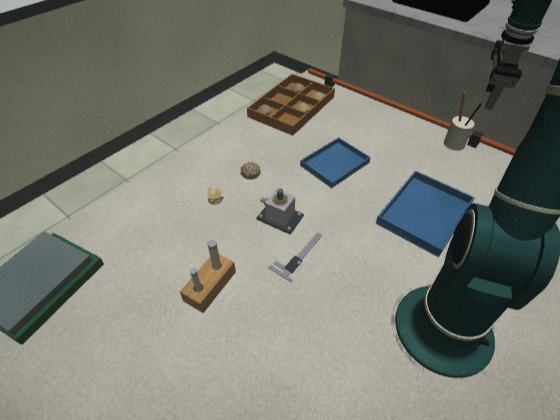

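View pics/top0.png

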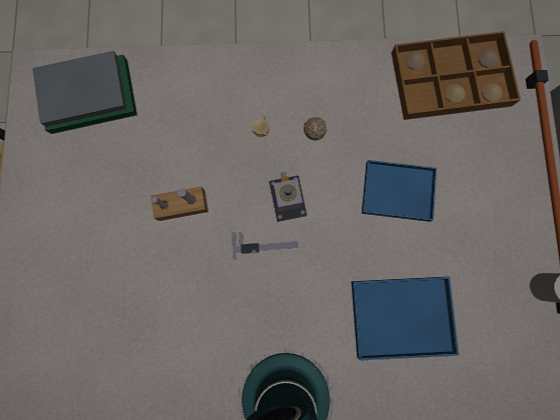

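View pics/wrist0.png

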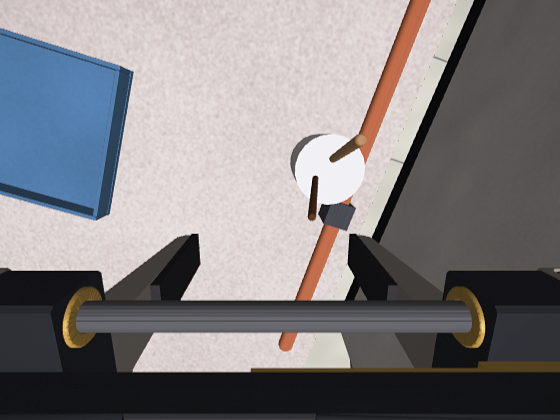

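The side view shows the port with its plug at (280,200), the small tray at (335,162) and the large tray at (427,210). In the rack, the thick tube is at (214,255) and the slim one at (196,280). The top view shows the port at (289,193), the small tray at (400,190), the large tray at (404,318), the thick tube near (186,195) and the slim tube near (160,203).

Candidates:
- **Tray:** top (400,190) or (404,318). I choose the smaller, (400,190).
- **Tube:** top (186,195) or (160,203). I choose the thicker, (186,195).
- **Plug:** only the one at (289,193).

```bash
cat > h.py <<'E'
import numpy as np, cv2
from scipy.spatial.transform import Rotation as R
from workcell import monitor, get_image, bot, finder
def cam(d,st=None):
    K=d["camera_matrix"]
    if "rvec" in d:
        Rm=cv2.Rodrigues(np.array(d["rvec"],float))[0]; t=np.array(d["tvec"],float).ravel()
    else:
        T=np.eye(4);T[:3,:3]=R.from_euler("xyz",st["tool_rot"],degrees=True).as_matrix();T[:3,3]=st["tool_pos"]
        W=np.linalg.inv(T@d["tool_from_camera"]);Rm=W[:3,:3];t=W[:3,3]
    return K,Rm,t
def onz(c,u,v,z):
    K,Rm,t=c; r=Rm.T@np.linalg.inv(K)@np.array([u,v,1.]);o=-Rm.T@t
    return o+r*(z-o[2])/r[2]
def proj(c,P):
    K,Rm,t=c;p=K@(Rm@np.asarray(P,float)+t);return p[:2]/p[2]
def tri(c1,p1,c2,p2):
    P1=c1[0]@np.c_[c1[1],c1[2]];P2=c2[0]@np.c_[c2[1],c2[2]]
    X=cv2.triangulatePoints(P1,P2,np.array(p1,float).reshape(2,1),np.array(p2,float).reshape(2,1));X=(X[:3]/X[3]).ravel()
    return X,np.linalg.norm(proj(c1,X)-p1),np.linalg.norm(proj(c2,X)-p2)
def rel(st,pos,yaw=None):
    Rm=R.from_euler("xyz",st["tool_rot"],degrees=True)
    s=Rm.inv().apply(np.asarray(pos)-st["tool_pos"])*100
    w=None
    if yaw is not None:
        T=R.from_euler("xyz",[180,0,yaw],degrees=True); w=(Rm.inv()*T).as_rotvec(degrees=True).round(2)
    return w,s.round(2)
E
python3 - <<'E'
from h import *
cs={};im={}
for n in("side","top"):
    d=get_image(n);cs[n]=cam(d);im[n]=d["frame"]
for t in("port_mouth","port","plug","rack","tube","slim_tube","tray","vertebra","nodule","caliper"):
    p={}
    for n in("side","top"):
        r=finder.pinpoint(n,t); 
        print(t,n,[(np.round(x["pixel"],1).tolist(),round(x["confidence"],2)) for x in r[:3]])
        if r:p[n]=np.array(r[0]["pixel"],float)[::-1]
    if len(p)==2:
        X,a,b=tri(cs["side"],p["side"],cs["top"],p["top"]);print("   ",X.round(4),round(a,1),round(b,1))
def crop(n,u,v,w,h,s):
    return cv2.resize(im[n][v:v+h,u:u+w,::-1],None,fx=s,fy=s,interpolation=cv2.INTER_CUBIC)
cv2.imwrite("pics/c1.png",np.vstack([crop("side",170,180,140,70,5),crop("top",140,160,140+40,70,5)[:,:700]]))
cv2.imwrite("pics/c2.png",crop("top",150,160,160,80,5))
print(monitor.get_state()["time_s"])
E
```

```text
port_mouth side [([200.8, 282.5], 0.8)]
port_mouth top [([191.5, 289.2], 0.86)]
    [ 0.4952 -0.0244  0.0676] 1.2 1.4
port side [([213.8, 281.9], 0.56)]
port top [([197.2, 289.7], 0.66)]
    [ 0.494  -0.0248  0.0138] 0.2 0.2
plug side [([200.9, 279.8], 0.6)]
plug top [([195.5, 288.7], 0.47)]
    [ 0.4912 -0.0192  0.0714] 1.5 1.7
rack side [([283.5, 210.2], 0.69)]
rack top [([209.0, 182.3], 0.94)]
    [0.4757 0.2575 0.0181] 2.5 2.3
tube side [([270.6, 221.4], 0.53)]
tube top [([200.1, 193.1], 0.62)]
    [0.4872 0.2219 0.0264] 2.0 1.9
slim_tube side [([295.5, 199.3], 0.57)]
slim_tube top [([206.9, 167.0], 0.46)]
    [0.4792 0.2963 0.0129] 0.5 0.5
tray side [([164.5, 333.3], 0.94), ([217.5, 425.6], 0.75)]
tray top [([188.7, 395.4], 0.6), ([317.3, 403.2], 0.56)]
    [ 0.511  -0.3058 -0.0014] 0.5 0.7
vertebra side [([198.8, 212.0], 0.58), ([255.9, 302.2], 0.39)]
vertebra top [([130.4, 260.1], 0.51)]
    [0.6879 0.0531 0.005 ] 2.0 2.2
nodule side [([175.2, 248.6], 0.74)]
nodule top [([200.5, 288.7], 0.21)]
    [0.4997 0.0142 0.1788] 21.4 25.5
caliper side [([254.0, 301.2], 0.86)]
caliper top [([247.4, 262.9], 0.72)]
    [0.3671 0.0484 0.0124] 0.4 0.4
1.25
```

View crops.

View pics/c1.png

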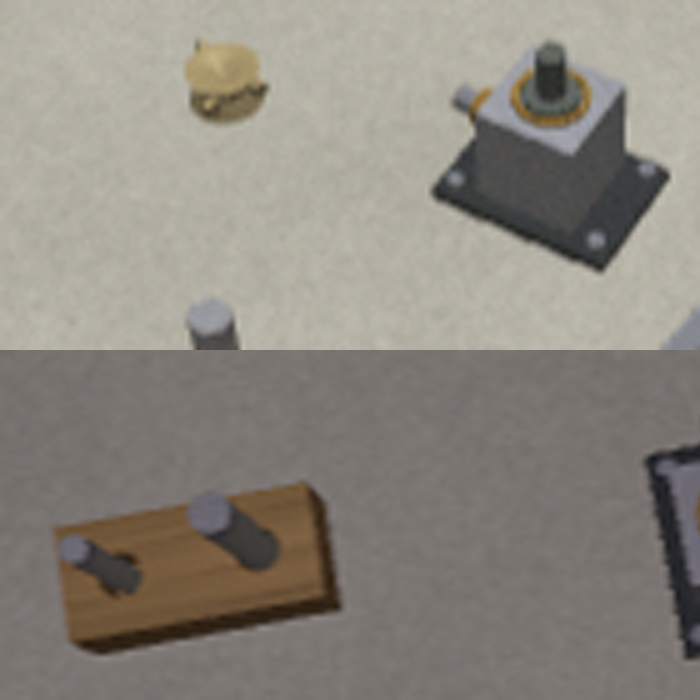

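View pics/c2.png

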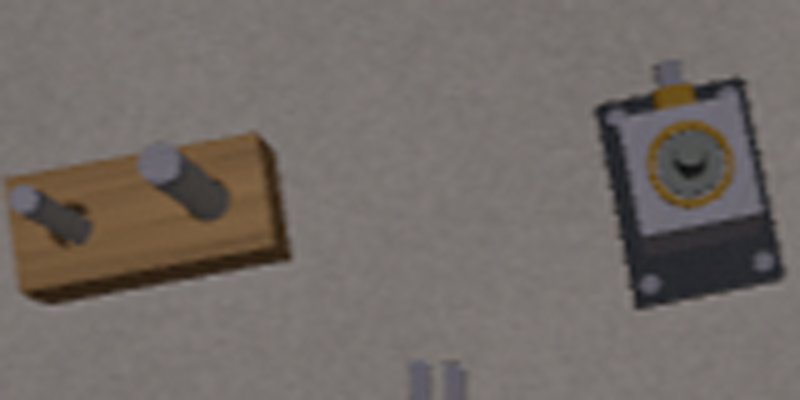

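Run:
```python
from h import *
cs={n:cam(get_image(n)) for n in("side","top")}
for nm,s,t,z in [("ring",(280.2,199.2),(288.,192.8),.078),("knobtop",(280.2,189.6),(288,191),.110),("tubetop",(212,243),(182.2,192.6),.135),("slimtop",(194.6,271.),(155,199.5),.115),("tray",(335,162),(399.5,190.5),.01)]:
    print(nm,onz(cs["side"],*s,z).round(4),onz(cs["top"],*t,z).round(4))
# rack axis: long edge of top face, top cam
a=onz(cs["top"],150+8/5,160+178/5,.045);b=onz(cs["top"],150+256/5,160+133/5,.045);d=b-a;print("rack edge",a,b,np.degrees(np.arctan2(d[1],d[0])),np.linalg.norm(d[:2]))
a=onz(cs["top"],150+601/5,160+105/5,.01);b=onz(cs["top"],150+742/5,160+80/5,.01);d=b-a;print("port edge",np.degrees(np.arctan2(d[1],d[0])),np.linalg.norm(d[:2]))
st=monitor.get_state();print(st["time_s"],rel(st,[.494,-.024,.25],0))
```

```text
ring [ 0.4942 -0.0185  0.078 ] [ 0.493  -0.0196  0.078 ]
knobtop [ 0.497  -0.0218  0.11  ] [ 0.4906 -0.0193  0.11  ]
tubetop [0.4904 0.2244 0.135 ] [0.4884 0.2232 0.135 ]
slimtop [0.4772 0.2919 0.115 ] [0.4781 0.2922 0.115 ]
tray [ 0.5055 -0.3085  0.01  ] [ 0.505 -0.312  0.01 ]
rack edge [0.50243945 0.32525918 0.045     ] [0.52216113 0.19966443 0.045     ] -81.07592502763332 0.12713372869421616
port edge -81.33213454571843 0.07551932314479295
1.35 (array([ 0.  ,  0.  , 18.04]), array([ 46.23, -47.43,  -3.55]))
```

The crops confirm three things: the thick tube is nearer the port (top crop 161,163), the slim one is at the rack's far end (25,200), and the plug sits in the brass ring. I'm moving above the port with the yaw turned to 99.

Request:
jog_arm --deltas '[[[0,0,-8],[5,-5,-3.5],1],[[0,0,-16],[9,-9,-3.5],1],[[0,0,-24],[13,-13,-3.5],1],[[0,0,-32],[17,-17,-3.5],1],[[0,0,-40],[21,-21,-3.5],1]]'

```text
time_s: 1.85
tool_pos: [0.3126, -0.3988, 0.2495]
tool_rot: [179.9, 0.0, 58.4]
contact_force: [0.8, -0.6, -0.5]
gripper_width: 0.0919
```

```bash
python3 -c "
from h import *
st=monitor.get_state();print(st['time_s'],st['tool_pos'],st['tool_rot'],st['joint_pos'].round(),rel(st,[.4935,-.02,.22],99))"
```

```text
1.85 [ 0.31264776 -0.39878834  0.24952613] [1.79940707e+02 3.73694590e-02 5.83508271e+01] [ 60.  12. -14. 109.   3.  60.  13.] (array([ 4.000e-02,  6.000e-02, -4.065e+01]), array([41.74, -4.48,  2.92]))
```

Request:
jog_arm --deltas '[[[0,0,-8],[5,-0.5,0],1],[[0,0,-16],[10,-1,0],1],[[0,0,-24],[15,-1.6,0],1],[[0,0,-32],[19.9,-2.1,0],1],[[0,0,-40.6],[24.8,-2.7,0],1]]'

```text
time_s: 2.35
tool_pos: [0.4199, -0.173, 0.2498]
tool_rot: [179.9, 0.1, 99.3]
contact_force: [1.4, -0.7, 0.1]
gripper_width: 0.0917
```

```bash
python3 -c "
from h import *
st=monitor.get_state();print(st['time_s'],st['tool_pos'],st['tool_rot'],st['joint_pos'].round(),rel(st,[.4935,-.02,.22],99))"
```

```text
2.35 [ 0.41985256 -0.17296366  0.24982048] [1.79933135e+02 1.30957293e-01 9.92649996e+01] [ 46.   8. -30. 114.   4.  59.  23.] (array([0.07, 0.13, 0.27]), array([13.92,  9.73,  2.96]))
```

Request:
jog_arm --deltas '[[[0,0,0],[4,2.8,0.6],1],[[0,0,0],[8,5.6,1.2],1],[[0,0,0],[12,8.4,2],1],[[0,0,0.3],[13.9,9.7,2.5],1],[[0,0,0.3],[13.9,9.7,2.9],1]]'

```text
time_s: 2.85
tool_pos: [0.4942, -0.0162, 0.2206]
tool_rot: [179.9, 0.0, 99.3]
contact_force: [0.2, -0.6, 0.6]
gripper_width: 0.0917
```

Run:
```python
from h import *
st=monitor.get_state();d=get_image("wrist");c=cam(d,st)
print(st['time_s'],st['tool_pos'],st['tool_rot'],st['contact_force'])
cv2.imwrite("pics/w1.png",d["frame"][:,:,::-1])
for t,z in(("port_mouth",.075),("plug",.063)):
    for r in finder.pinpoint("wrist",t)[:2]:
        p=r["pixel"];print(t,p,r["confidence"],onz(c,p[1],p[0],z))
for P in ([.4935,-.019,.078],[.4935,-.019,.11]): print(proj(c,P))
```

```text
2.85 [ 0.49419573 -0.01624792  0.22055883] [1.79867720e+02 3.12821753e-02 9.93361386e+01] [ 0.1623837  -0.61813114  0.60115533]
port_mouth [198.3, 272.5] 0.9 [ 0.49310383 -0.01588536  0.075     ]
plug [199.0, 271.1] 0.82 [ 0.49207344 -0.01954801  0.063     ]
[272.39773604 201.70309909]
[272.36085221 209.03247531]
```

View pics/w1.png

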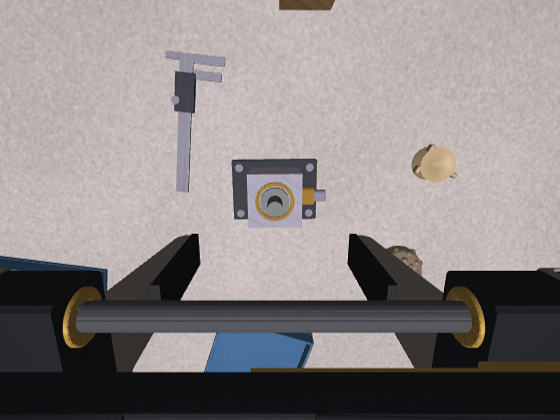

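Run:
```python
from h import *
im=cv2.imread("pics/w1.png");cv2.imwrite("pics/w1c.png",cv2.resize(im[150:250,210:340],None,fx=6,fy=6,interpolation=cv2.INTER_CUBIC))
st=monitor.get_state();print(st["tool_pos"],st["time_s"])
```

```text
[ 0.49270097 -0.02148043  0.22029987] 3.0
```

View pics/w1c.png

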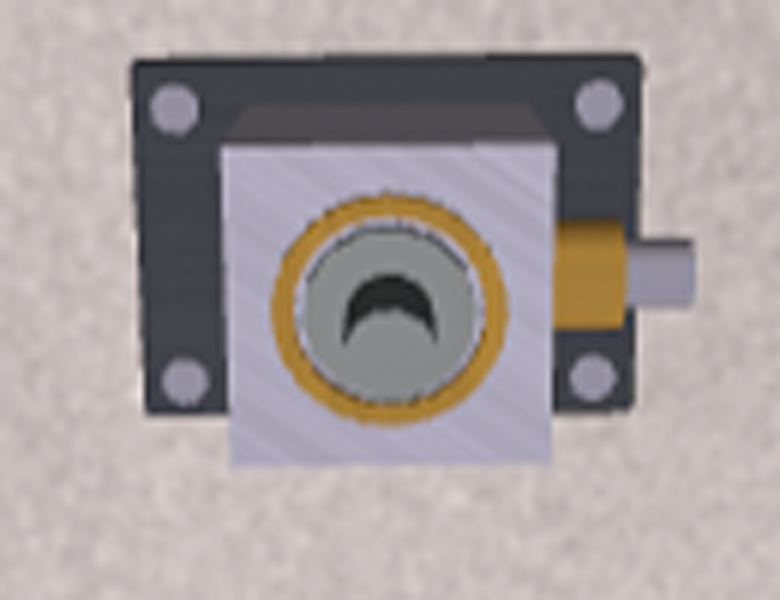

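Run:
```python
from h import *
st=monitor.get_state();d=get_image("wrist");c=cam(d,st);im=d["frame"]
print(st["tool_pos"],monitor.get_state()["tool_pos"],st["time_s"])
hsv=cv2.cvtColor(im,cv2.COLOR_RGB2HSV)
m=((hsv[...,0]>12)&(hsv[...,0]<28)&(hsv[...,1]>130)).astype(np.uint8);m[:150]=0;m[235:]=0;m[:,:240]=0;m[:,301:]=0
cs,_=cv2.findContours(m,cv2.RETR_EXTERNAL,cv2.CHAIN_APPROX_NONE);k=max(cs,key=cv2.contourArea)
e=cv2.fitEllipse(k);print(e,onz(c,*e[0],.078))
cv2.imwrite("pics/w2c.png",cv2.resize(im[150:250,210:340,::-1],None,fx=6,fy=6,interpolation=cv2.INTER_CUBIC))
```

```text
[ 0.49270097 -0.02148043  0.22029987] [ 0.49284145 -0.0218837   0.22058035] 3.0
((276.899658203125, 196.4621124267578), (37.021183013916016, 38.10041809082031), 90.40640258789062) [ 0.4956264  -0.01802469  0.078     ]
```

View pics/w2c.png

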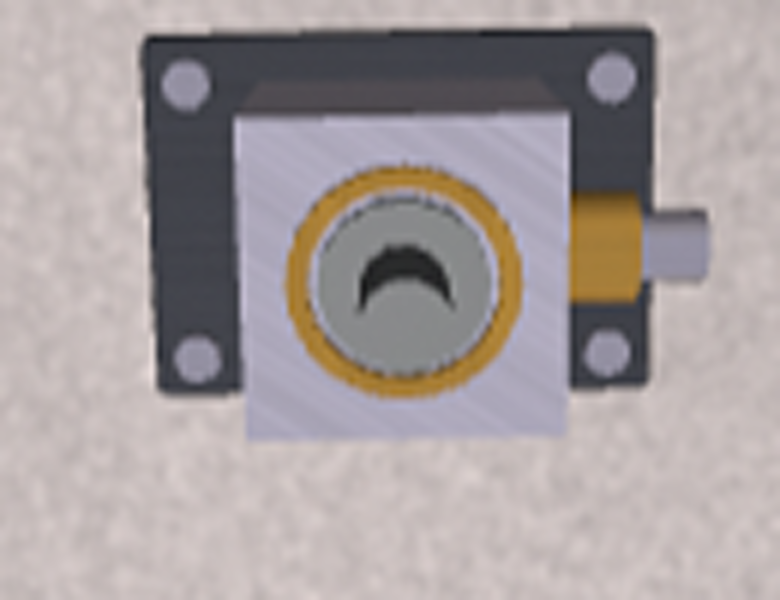

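```bash
python3 -c "
from h import *
st=monitor.get_state();print(st['time_s'],st['tool_pos'],st['tool_rot'],rel(st,[.495,-.0185,.083],99))"
```

```text
3.05 [ 0.49284145 -0.0218837   0.22058035] [1.79965342e+02 1.75771025e-01 9.88391742e+01] (array([ 0.03,  0.18, -0.16]), array([ 0.34,  0.26, 13.76]))
```

Request:
jog_arm --deltas '[[[0,0.2,0],[0.3,0.25,3],1],[[0,0.2,0],[0.3,0.25,6.5],1],[[0,0.2,0],[0.3,0.25,10],1],[[0,0.2,0],[0.3,0.25,12],1],[[0,0.2,0],[0.3,0.25,12],1]]'

```text
time_s: 3.55
tool_pos: [0.4927, -0.0208, 0.0985]
tool_rot: [-179.7, -0.1, 98.7]
contact_force: [-0.8, -0.2, 0.8]
gripper_width: 0.0919
```

Run:
```python
from h import *
st=monitor.get_state();d=get_image("wrist");c=cam(d,st)
print(st['time_s'],st['tool_pos'],st['tool_rot'],monitor.get_state()['tool_pos'],rel(monitor.get_state(),[.495,-.0185,.083],99))
cv2.imwrite("pics/w3.png",d["frame"][:,:,::-1])
```

```text
3.55 [ 0.49270974 -0.02075729  0.09847333] [-1.79736778e+02 -5.61513768e-02  9.86877749e+01] [ 0.49413311 -0.02029363  0.10012568] (array([-0.09, -0.03, -0.29]), array([0.16, 0.12, 1.71]))
```

View pics/w3.png

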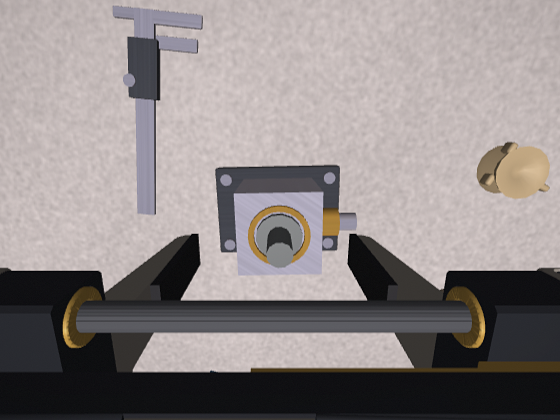

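Run:
```python
from h import *
st=dict(monitor.get_state())
d=get_image("wrist");c=cam(d,st);im=d["frame"]
hsv=cv2.cvtColor(im,cv2.COLOR_RGB2HSV)
m=((hsv[...,0]>12)&(hsv[...,0]<28)&(hsv[...,1]>130)).astype(np.uint8);m[:150]=0;m[290:]=0;m[:,:230]=0;m[:,318:]=0
cs,_=cv2.findContours(m,cv2.RETR_EXTERNAL,cv2.CHAIN_APPROX_NONE);k=max(cs,key=cv2.contourArea)
e=cv2.fitEllipse(k);print(e,onz(c,*e[0],.078))
cv2.imwrite("pics/w4c.png",cv2.resize(im[180:290,210:340,::-1],None,fx=5,fy=5,interpolation=cv2.INTER_CUBIC))
print(st["tool_pos"],st["tool_rot"])
for P in ([.495,-.0185,.11],[.495,-.0185,.078]):print(proj(c,P))
```

```text
((276.49176025390625, 234.64825439453125), (55.03578567504883, 57.30638122558594), 88.24378967285156) [ 0.49555994 -0.01810325  0.078     ]
[ 0.49413311 -0.02029363  0.10012568] [-1.79909901e+02 -3.05461656e-02  9.87115534e+01]
[275.90350423 253.32725986]
[275.60299271 235.06993162]
```

View pics/w4c.png

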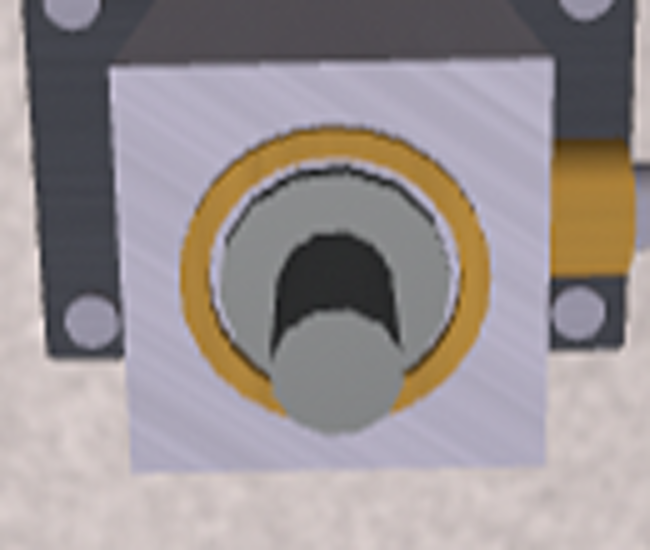

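Request:
jog_arm --deltas '[[[0,0,-0.2],[0.15,0.15,1],1],[[0,0,-0.2],[0.15,0.15,1.7],1],[[0,0,-0.2],[0.15,0.15,1.7],1],[[0,0,-0.2],[0.15,0.15,1.7],0],[[0,0,-0.2],[0.15,0.15,1.7],0]]'

```text
time_s: 4.15
tool_pos: [0.4967, -0.0182, 0.0845]
tool_rot: [179.9, 0.0, 98.9]
contact_force: [0.8, -1.0, 0.1]
gripper_width: 0.0778
```

Request:
jog_arm --deltas '[[[0,0,0],[0,0,0],0],[[0,0,0],[0,0,0],0],[[0,0,0],[0,0,0],0],[[0,0,0],[0,0,0],0],[[0,0,0],[0,0,0],0]]'

```text
time_s: 4.65
tool_pos: [0.4967, -0.0182, 0.0845]
tool_rot: [179.9, 0.0, 98.9]
contact_force: [0.1, 0.5, 0.2]
gripper_width: 0.038
```

Request:
jog_arm --deltas '[[[0,0,0],[0,0,0],0],[[0,0,0],[0,0,0],0],[[0,0,0],[0,0,0],0],[[0,0,0],[0,0,0],0],[[0,0,0],[0,0,-1],0]]'

```text
time_s: 5.15
tool_pos: [0.4957, -0.0182, 0.0939]
tool_rot: [-179.9, -0.0, 98.9]
contact_force: [-0.7, 0.2, -1.3]
gripper_width: 0.0154
```

```bash
python3 -c "
from h import *
st=monitor.get_state();print(st['time_s'],st['tool_pos'],st['tool_rot'],rel(st,[.505,-.31,.16],99),rel(st,[.505,-.31,.13],59))"
```

```text
5.15 [ 0.49568075 -0.01819193  0.09387849] [-1.79938436e+02 -3.13401119e-02  9.89479905e+01] (array([-0.06, -0.03, -0.05]), array([-28.97,  -3.63,  -6.62])) (array([-7.000e-02, -1.000e-02,  3.995e+01]), array([-28.97,  -3.62,  -3.62]))
```

Request:
jog_arm --deltas '[[[0,0,0],[0,0,-3],0],[[0,0,0],[-1,-0.1,-5],0],[[0,0,0],[-5,-0.6,-6.5],0],[[0,0,0],[-10,-1.2,-6.5],0],[[0,0,0],[-15,-1.8,-6.5],0]]'

```text
time_s: 5.65
tool_pos: [0.5019, -0.1699, 0.1606]
tool_rot: [179.9, 0.1, 99.0]
contact_force: [0.1, -0.4, -0.2]
gripper_width: 0.015
```

```bash
python3 -c "
from h import *
st=monitor.get_state();print(st['time_s'],st['tool_pos'],st['tool_rot'],st['gripper_width'],rel(st,[.505,-.31,.08],99),rel(st,[.505,-.31,.13],59))"
```

```text
5.65 [ 0.50185484 -0.16989828  0.16055638] [1.79936935e+02 5.27813569e-02 9.90443269e+01] 0.014967100797794423 (array([0.06, 0.05, 0.04]), array([-13.88,  -1.9 ,   8.07])) (array([8.000e-02, 3.000e-02, 4.004e+01]), array([-13.88,  -1.9 ,   3.07]))
```

Request:
jog_arm --deltas '[[[0,0,0],[-5,-0.7,0],0],[[0,0,0],[-10,-1.4,2],0],[[0,0,0],[-13.9,-1.9,4],0],[[0,0,0],[-13.9,-1.9,7],0],[[0,0,0],[-13.9,-1.9,8],0]]'

```text
time_s: 6.15
tool_pos: [0.5029, -0.3109, 0.0783]
tool_rot: [-179.9, -0.1, 98.9]
contact_force: [0.0, 0.6, -1.4]
gripper_width: 0.0151
```

Run:
```python
from h import *
get_image("side")
st=monitor.get_state();d=get_image("wrist");s=get_image("side")
print(st['time_s'],st['tool_pos'],st['gripper_width'],rel(st,[.505,-.31,.0285],99))
cv2.imwrite("pics/w5.png",np.hstack([cv2.resize(d["frame"],(400,300)),cv2.resize(s["frame"][110:260,260:460],(400,300),interpolation=cv2.INTER_CUBIC)])[:,:,::-1])
```

```text
6.2 [ 0.5032351  -0.3090896   0.07800496] 0.015277027309446006 (array([-0.13, -0.18,  0.03]), array([-0.13,  0.17,  4.95]))
```

View pics/w5.png

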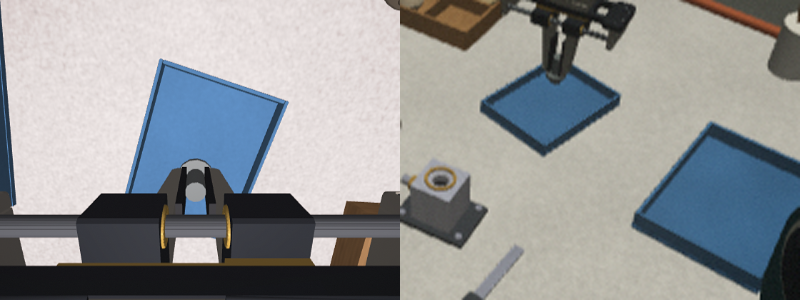

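Request:
jog_arm --deltas '[[[0,0,0],[0,0,2],0],[[0,0,0],[0,0,4],0],[[0,0,0],[0,0,4.8],0],[[0,0,0],[0,0,4.8],0],[[0,0,0],[0,0,4.8],0]]'

```text
time_s: 6.8
tool_pos: [0.5066, -0.3084, 0.0345]
tool_rot: [179.8, 0.0, 99.2]
contact_force: [-0.5, 0.2, -0.2]
gripper_width: 0.0153
```

Run:
```python
from h import *
for i in range(3):
    st=monitor.get_state();print(st['time_s'],st['tool_pos'],st['contact_force'],st['dq'].round(1));get_image("side")
```

```text
6.8 [ 0.50662973 -0.30838806  0.03448475] [-0.50016474  0.23416157 -0.21173969] [ 0.3 -0.3  0.  -0.3  0.  -0.2 -0. ]
6.85 [ 0.50663125 -0.30863804  0.0345613 ] [ 0.49947316 -0.16400674  0.26983514] [ 0.2  0.   0.1  0.1  0.2 -0.1 -0.1]
6.9 [ 0.50651262 -0.30879068  0.03446213] [ 0.13567301  0.75916511 -0.50098449] [ 0.1  0.2  0.2  0.1  0.1 -0.2 -0.1]
```

Request:
jog_arm --deltas '[[[0,0,0],[0,0,0.7],0],[[0,0,0],[0,0,0.7],0],[[0,0,0],[0,0,0.7],0],[[0,0,0],[0,0,0.7],1],[[0,0,0],[0,0,0.7],1]]'

```text
time_s: 7.45
tool_pos: [0.5064, -0.3089, 0.0274]
tool_rot: [179.8, 0.1, 99.2]
contact_force: [-0.3, 0.1, -0.4]
gripper_width: 0.0291
```

Request:
jog_arm --deltas '[[[0,0,0],[0,0,0],1],[[0,0,0],[0,0,0],1],[[0,0,0],[0,0,0],1],[[0,0,0],[0,0,-2],1],[[0,0,0],[0,0,-6],1]]'

```text
time_s: 7.95
tool_pos: [0.504, -0.3077, 0.0852]
tool_rot: [-179.9, -0.2, 99.2]
contact_force: [0.8, -0.7, -0.4]
gripper_width: 0.0693
```

Run:
```python
from h import *
st=monitor.get_state()
print(st['time_s'],st['tool_pos'],st['gripper_width'],rel(st,[.4895,.2235,.25],99))
```

```text
7.95 [ 0.50404012 -0.30771583  0.08522865] 0.06927775865819456 (array([-0.12, -0.19,  0.19]), array([ 52.73,   7.01, -16.32]))
```

Request:
jog_arm --deltas '[[[0,0,0],[0,0,-5],1],[[0,0,0],[1,0.1,-10],1],[[0,0,0],[5,0.6,-13],1],[[0,0,0],[10,1.3,-15],1],[[0,0,0],[14.9,2,-15.5],1]]'

```text
time_s: 8.45
tool_pos: [0.5014, -0.162, 0.2427]
tool_rot: [179.9, -0.0, 99.1]
contact_force: [0.9, 1.3, 0.9]
gripper_width: 0.0918
```

Run:
```python
from h import *
st=monitor.get_state()
print(st['time_s'],st['tool_pos'],st['gripper_width'],rel(st,[.4895,.2235,.25],99))
d=get_image("top");s=get_image("side")
cv2.imwrite("pics/s6.png",np.hstack([cv2.resize(d["frame"][140:240,340:460],(400,333),interpolation=cv2.INTER_CUBIC),cv2.resize(s["frame"][130:230,280:400],(400,333),interpolation=cv2.INTER_CUBIC)])[:,:,::-1])
```

```text
8.45 [ 0.50138966 -0.16198748  0.24266107] 0.09178188648705563 (array([ 0.1 , -0.03,  0.08]), array([38.25,  4.91, -0.7 ]))
```

View pics/s6.png

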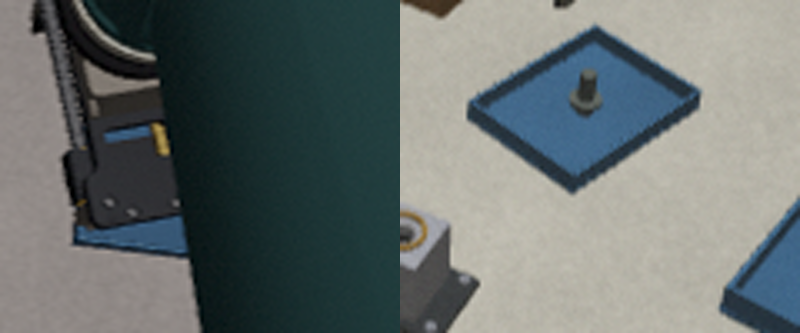

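The plug is standing in the middle of the small tray (right crop 587,95). Next is the rack.

Request:
jog_arm --deltas '[[[0,0,0],[5,0.6,0],1],[[0,0,0],[10,1.3,0],1],[[0,0,0],[15,1.9,0],1],[[0,0,0],[20,2.6,0],1],[[0,0,0],[25,3.2,0],1]]'

```text
time_s: 9.05
tool_pos: [0.4908, 0.0884, 0.2432]
tool_rot: [179.9, -0.2, 99.7]
contact_force: [0.1, 0.5, 0.6]
gripper_width: 0.092
```

Run:
```python
from h import *
st=monitor.get_state()
print(st['time_s'],st['tool_pos'],st['joint_pos'].round(),rel(st,[.4895,.2235,.24],99))
```

```text
9.05 [0.4907606  0.08840766 0.24323804] [ 22.  15. -42. 109.  11.  60. -15.] (array([ 0.1 , -0.15,  0.75]), array([13.33,  2.16,  0.36]))
```

Request:
jog_arm --deltas '[[[0,0,0.7],[5,0.8,0],1],[[0,0,0.7],[10,1.6,0],1],[[0,0,0.7],[13.3,2.1,0.3],1],[[0,0,0.7],[13.3,2.1,0.3],1],[[0,0,0.7],[13.3,2.1,0.3],1]]'

```text
time_s: 9.55
tool_pos: [0.4887, 0.2231, 0.2402]
tool_rot: [180.0, -0.1, 99.1]
contact_force: [-0.5, -0.4, -0.4]
gripper_width: 0.092
```

Run:
```python
from h import *
get_image("top")
st=monitor.get_state();d=get_image("wrist");c=cam(d,st)
print(st['time_s'],st['tool_pos'],st['tool_rot'],monitor.get_state()['tool_pos'])
cv2.imwrite("pics/w7.png",d["frame"][:,:,::-1])
print(proj(c,[.4895,.2235,.135]),proj(c,[.4895,.2235,.045]),proj(c,[.478,.292,.115]))
```

```text
9.6 [0.48912165 0.22186538 0.24021008] [ 1.79944112e+02 -9.62405724e-02  9.90095670e+01] [0.48937055 0.22126245 0.24029988]
[274.3261157  206.47450314] [274.05035029 189.39448074] [273.58617505 132.20023647]
```

View pics/w7.png

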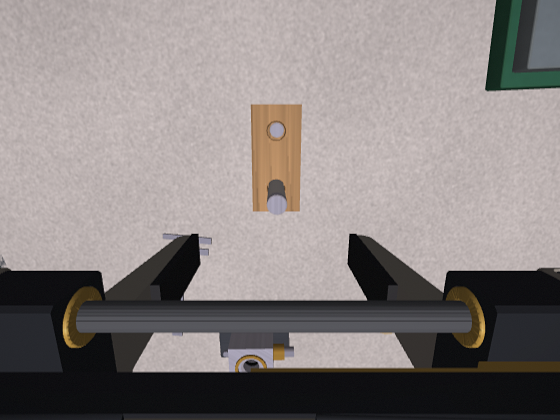

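Run:
```python
from h import *
im=cv2.imread("pics/w7.png");cv2.imwrite("pics/w7c.png",cv2.resize(im[95:220,220:340],None,fx=5,fy=4.8,interpolation=cv2.INTER_CUBIC))
st=monitor.get_state();d=get_image("wrist");c=cam(d,st)
print(onz(c,277,204,.135))
print(st['tool_pos'],rel(st,[.4915,.2252,.16],99))
```

```text
[0.49194308 0.22568459 0.135     ]
[0.48937055 0.22126245 0.24029988] (array([ 0.07, -0.09, -0.07]), array([0.34, 0.26, 8.03]))
```

View pics/w7c.png

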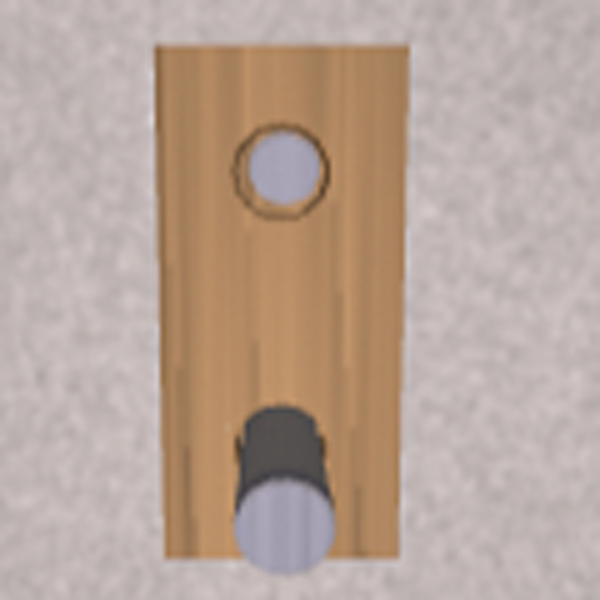

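The crop confirms it: the thick tube at (277,204) is wider than the slim one at (277,130). I'm descending on the thick one.

Request:
jog_arm --deltas '[[[0,0,0],[0.3,0.2,2],1],[[0,0,0],[0.35,0.25,5],1],[[0,0,0],[0.35,0.25,7.5],1],[[0,0,0],[0.35,0.25,8],1],[[0,0,0],[0.35,0.25,8],1]]'

```text
time_s: 10.2
tool_pos: [0.4916, 0.2238, 0.1602]
tool_rot: [180.0, -0.1, 98.8]
contact_force: [0.2, 0.2, 0.4]
gripper_width: 0.0922
```

Run:
```python
from h import *
get_image("top")
st=monitor.get_state();d=get_image("wrist");c=cam(d,st);im=d["frame"]
cv2.imwrite("pics/w8.png",im[:,:,::-1])
st=monitor.get_state()
print(st['time_s'],st['tool_pos'],st['tool_rot'],proj(c,[.4915,.2252,.135]),rel(st,[.4915,.2252,.091],99))
```

```text
10.3 [0.49248119 0.22487822 0.16168422] [ 1.79806026e+02 -1.09827476e-01  9.88268519e+01] [273.03495238 234.32224787] (array([ 0.19, -0.11, -0.17]), array([ 0.03, -0.12,  7.07]))
```

View pics/w8.png

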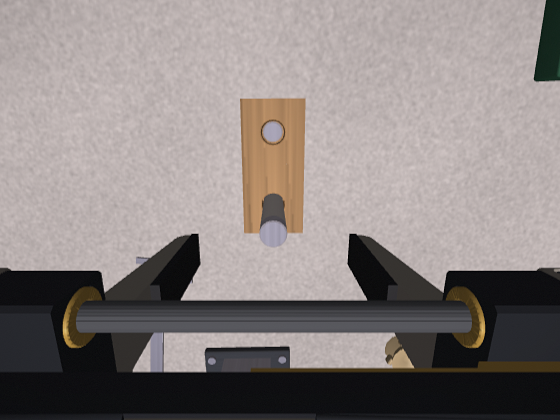

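Request:
jog_arm --deltas '[[[0,0,0],[0,-0.1,3],1],[[0,0,0],[0,-0.1,6],1],[[0,0,0],[0,-0.1,7.1],1],[[0,0,0],[0,-0.1,7.1],1],[[0,0,0],[0,-0.1,7.1],0]]'

```text
time_s: 10.8
tool_pos: [0.4925, 0.2256, 0.092]
tool_rot: [179.7, -0.1, 98.8]
contact_force: [0.2, 0.7, 0.1]
gripper_width: 0.0859
```

Request:
jog_arm --deltas '[[[0,0,0],[0,0,0],0],[[0,0,0],[0,0,0],0],[[0,0,0],[0,0,0],0],[[0,0,0],[0,0,0],0],[[0,0,0],[0,0,0],0]]'

```text
time_s: 11.3
tool_pos: [0.4926, 0.2256, 0.0922]
tool_rot: [179.7, -0.1, 98.8]
contact_force: [-0.4, -0.1, -1.8]
gripper_width: 0.0461
```

Request:
jog_arm --deltas '[[[0,0,0],[0,0,0],0],[[0,0,0],[0,0,0],0],[[0,0,0],[0,0,0],0],[[0,0,0],[0,0,0],0],[[0,0,0],[0,0,0],0]]'

```text
time_s: 11.8
tool_pos: [0.4925, 0.2256, 0.0921]
tool_rot: [179.7, -0.1, 98.8]
contact_force: [-0.1, -0.1, -0.3]
gripper_width: 0.0194
```

Request:
jog_arm --deltas '[[[0,0,0],[0,0,-1],0],[[0,0,0],[0,0,-3],0],[[0,0,0],[0,0,-6],0],[[0,0,0],[0,0,-9.5],0],[[0,0,0],[0,0,-12],0]]'

```text
time_s: 12.3
tool_pos: [0.4923, 0.2257, 0.2148]
tool_rot: [179.6, -0.2, 98.9]
contact_force: [1.0, -0.2, -0.9]
gripper_width: 0.0195
```

Run:
```python
from h import *
st=monitor.get_state()
print(st['time_s'],st['tool_pos'],st['tool_rot'],st['gripper_width'],rel(st,[.4955,-.018,.22],99))
```

```text
12.3 [0.49225492 0.22566736 0.21481556] [179.57900646  -0.17978243  98.85333671] 0.01951141580381514 (array([ 0.42, -0.18, -0.15]), array([-24.12,  -3.43,  -0.62]))
```

Request:
jog_arm --deltas '[[[0.4,-0.2,-0.1],[-4,-0.6,-0.3],0],[[0.4,-0.2,-0.1],[-9,-1.3,-0.5],0],[[0.4,-0.2,-0.1],[-14,-2,-0.5],0],[[0.4,-0.2,-0.1],[-18,-2.6,-0.5],0],[[0.4,-0.2,-0.1],[-21,-3,-0.5],0]]'

```text
time_s: 12.8
tool_pos: [0.4946, 0.0104, 0.2196]
tool_rot: [180.0, 0.1, 98.8]
contact_force: [0.6, 0.3, -0.7]
gripper_width: 0.0189
```

Run:
```python
from h import *
st=monitor.get_state()
print(st['time_s'],st['tool_pos'],st['tool_rot'],st['gripper_width'],rel(st,[.4955,-.018,.2],99))
```

```text
12.8 [0.49456841 0.01035839 0.21957864] [1.79966378e+02 9.48502372e-02 9.87983620e+01] 0.01892559563928187 (array([ 0.03,  0.09, -0.2 ]), array([-2.81, -0.34,  1.96]))
```

Request:
jog_arm --deltas '[[[0,0.1,-0.2],[-1.5,-0.2,0.5],0],[[0,0.1,-0.2],[-2.8,-0.3,1],0],[[0,0.1,-0.2],[-2.8,-0.3,1.9],0],[[0,0.1,-0.2],[-2.8,-0.3,1.9],0],[[0,0.1,-0.2],[-2.8,-0.3,1.9],0]]'

```text
time_s: 13.3
tool_pos: [0.4957, -0.0161, 0.2004]
tool_rot: [180.0, -0.1, 99.1]
contact_force: [-0.1, 0.7, -0.6]
gripper_width: 0.0189
```

Run:
```python
from h import *
get_image("top")
st=monitor.get_state();d=get_image("wrist");c=cam(d,st);s=get_image("side");cs=cam(s)
st2=monitor.get_state()
print(st['time_s'],st['tool_pos'],st['tool_rot'],st2['tool_pos'],rel(st2,[.4955,-.018,.16],99))
print(proj(c,[.4955,-.018,.078]),proj(cs,[.4955,-.018,.078]))
cv2.imwrite("pics/w9.png",d["frame"][:,:,::-1])
cv2.imwrite("pics/s9.png",cv2.resize(s["frame"][120:240,220:340,::-1],None,fx=5,fy=5,interpolation=cv2.INTER_CUBIC))
```

```text
13.35 [ 0.49594071 -0.01619132  0.20064972] [ 1.79966423e+02 -4.61564209e-02  9.91422047e+01] [ 0.49608479 -0.01659563  0.20084251] (array([ 0.06, -0.02,  0.11]), array([-0.13, -0.08,  4.08]))
[272.98542792 205.40292741] [279.71967384 199.08626727]
```

View pics/w9.png

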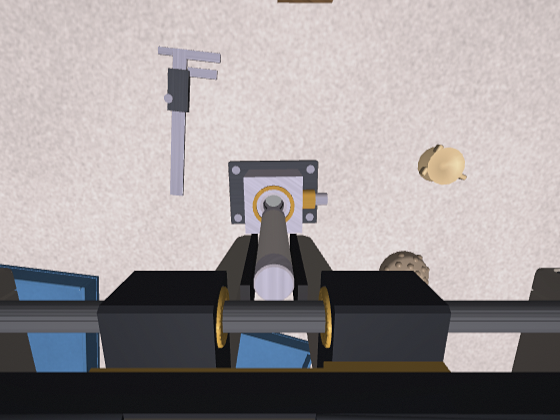

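View pics/s9.png

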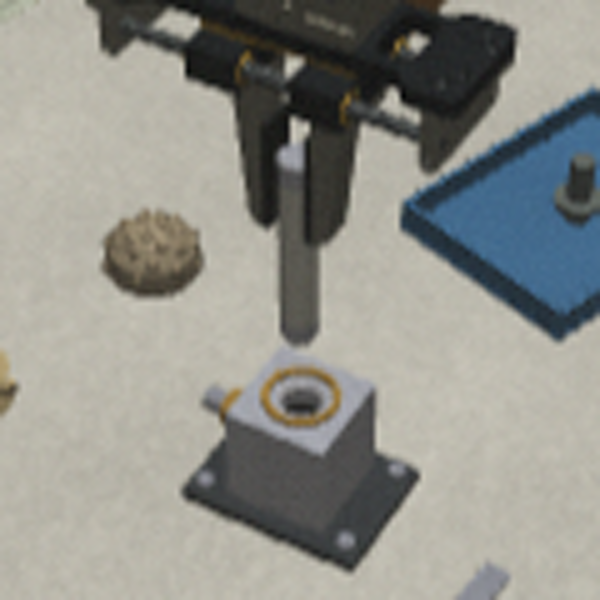

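Request:
jog_arm --deltas '[[[0,0,0.1],[-0.1,-0.05,1.5],0],[[0,0,0.1],[-0.13,-0.06,3],0],[[0,0,0.1],[-0.13,-0.06,4],0],[[0,0,0.1],[-0.13,-0.06,4],0],[[0,0,0.1],[-0.13,-0.06,4],0]]'

```text
time_s: 13.95
tool_pos: [0.496, -0.0176, 0.1611]
tool_rot: [179.9, -0.0, 99.0]
contact_force: [0.1, -0.5, -1.5]
gripper_width: 0.0196
```

Run:
```python
from h import *
get_image("top")
st=monitor.get_state();d=get_image("wrist");c=cam(d,st);s=get_image("side")
st2=monitor.get_state()
print(st['time_s'],st['tool_pos'],st['tool_rot'],st2['tool_pos'],rel(st2,[.4955,-.018,.145],99),st2["contact_force"])
print(proj(c,[.4955,-.018,.078]))
cv2.imwrite("pics/w10.png",np.hstack([cv2.resize(d["frame"][180:320,200:340],(400,400),interpolation=cv2.INTER_CUBIC),cv2.resize(s["frame"][150:230,240:320],(400,400),interpolation=cv2.INTER_CUBIC)])[:,:,::-1])
```

```text
14.0 [ 0.49624299 -0.01768881  0.16139272] [ 1.79889385e+02 -1.37627710e-02  9.90377367e+01] [ 0.49625713 -0.01786937  0.16150267] (array([0.13, 0.  , 0.02]), array([-0.  , -0.08,  1.65])) [-0.07737543 -0.36772803 -0.17112548]
[272.75065274 214.07808153]
```

View pics/w10.png

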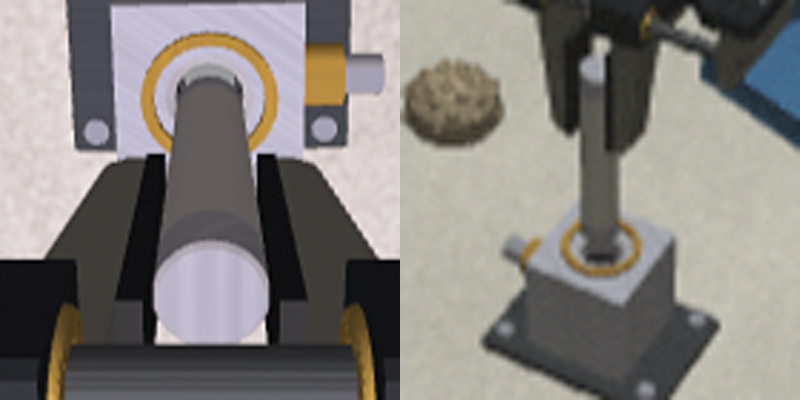

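Request:
jog_arm --deltas '[[[0,0,0],[0,-0.07,0.5],0],[[0,0,0],[0,-0.07,1],0],[[0,0,0],[0,-0.07,1.5],0],[[0,0,0],[0,-0.07,1.8],0],[[0,0,0],[0,-0.07,1.8],0]]'

```text
time_s: 14.6
tool_pos: [0.4955, -0.018, 0.143]
tool_rot: [179.9, -0.0, 99.0]
contact_force: [0.4, 0.5, -1.2]
gripper_width: 0.0193
```

Request:
jog_arm --deltas '[[[0,0,0],[0,0,0.2],0],[[0,0,0],[0,0,0.4],0],[[0,0,0],[0,0,0.6],0],[[0,0,0],[0,0,0.7],0],[[0,0,0],[0,0,0.7],0]]'

```text
time_s: 15.1
tool_pos: [0.4955, -0.018, 0.1358]
tool_rot: [179.9, -0.0, 99.0]
contact_force: [0.9, 0.1, -1.4]
gripper_width: 0.0195
```

```bash
python3 -c "
from h import *
st=monitor.get_state();print(st['time_s'],st['tool_pos'],st['contact_force'],st['ft_torque'])"
```

```text
15.1 [ 0.49551681 -0.0180105   0.1358474 ] [ 0.89628049  0.13063436 -1.38238897] [-0.1308135  -0.19743353 -0.00121217]
```

Request:
jog_arm --deltas '[[[0,0,0],[0,0,0.1],0],[[0,0,0],[0,0,0.2],0],[[0,0,0],[0,0,0.3],0],[[0,0,0],[0,0,0.3],0],[[0,0,0],[0,0,0.3],0]]'

```text
time_s: 15.6
tool_pos: [0.4958, -0.0182, 0.133]
tool_rot: [179.9, -0.0, 99.0]
contact_force: [1.0, -0.5, 0.1]
gripper_width: 0.0196
```

Request:
jog_arm --deltas '[[[0,0,0],[0,0,0.1],0],[[0,0,0],[0,0,0.2],0],[[0,0,0],[0,0,0.3],0],[[0,0,0],[0,0,0.3],0],[[0,0,0],[0,0,0.3],0]]'

```text
time_s: 16.1
tool_pos: [0.496, -0.0183, 0.1298]
tool_rot: [179.9, -0.0, 99.0]
contact_force: [1.7, -1.1, 0.5]
gripper_width: 0.0197
```

Request:
jog_arm --deltas '[[[0,0,0],[0,0,0.1],0],[[0,0,0],[0,0,0.2],0],[[0,0,0],[0,0,0.2],0],[[0,0,0],[0,0,0.2],0],[[0,0,0],[0,0,0.2],0]]'

```text
time_s: 16.6
tool_pos: [0.496, -0.0182, 0.1278]
tool_rot: [179.9, -0.0, 99.0]
contact_force: [0.7, -1.2, 2.6]
gripper_width: 0.0194
```

Run:
```python
from h import *
st=monitor.get_state();d=get_image("wrist");s=get_image("side")
print(st['time_s'],st['tool_pos'],st['contact_force'],st['ft_torque'])
cv2.imwrite("pics/w11.png",np.hstack([cv2.resize(d["frame"][180:320,200:340],(400,400),interpolation=cv2.INTER_CUBIC),cv2.resize(s["frame"][150:230,240:320],(400,400),interpolation=cv2.INTER_CUBIC)])[:,:,::-1])
```

```text
16.6 [ 0.49598244 -0.01822908  0.12781051] [ 0.68045086 -1.16555416  2.60322541] [-0.31185261 -0.37125087  0.00417176]
```

View pics/w11.png

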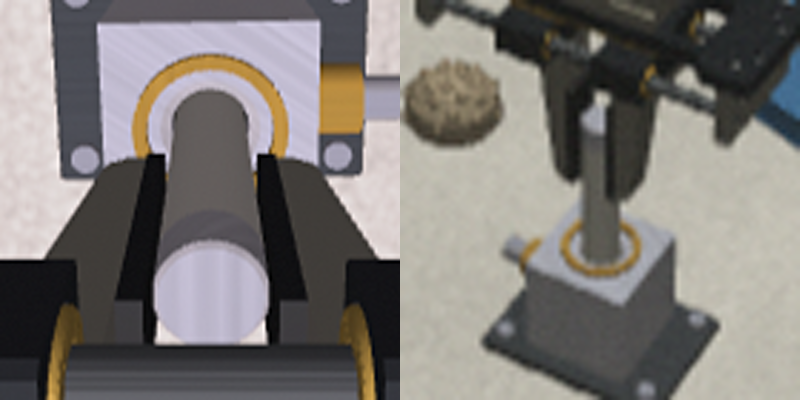

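Request:
jog_arm --deltas '[[[0,0,0],[0,0,0.1],0],[[0,0,0],[0,0,0.2],0],[[0,0,0],[0,0,0.2],0],[[0,0,0],[0,0,0.2],0],[[0,0,0],[0,0,0.2],0]]'

```text
time_s: 17.2
tool_pos: [0.4958, -0.0183, 0.1254]
tool_rot: [179.9, -0.0, 99.0]
contact_force: [2.3, -0.1, -2.7]
gripper_width: 0.0195
```

Request:
jog_arm --deltas '[[[0,0,0],[0,0,0.05],0],[[0,0,0],[0,0,0.1],0],[[0,0,0],[0,0,0.15],0],[[0,0,0],[0,0,0.2],0],[[0,0,0],[0,0,0.25],0]]'

```text
time_s: 17.7
tool_pos: [0.496, -0.0182, 0.123]
tool_rot: [179.8, -0.0, 99.0]
contact_force: [0.8, -1.2, 3.7]
gripper_width: 0.0193
```

```bash
cat > f.py <<'E'
from h import *
a=[]
for i in range(3):
    st=monitor.get_state();a.append(np.r_[st['contact_force'],st['tool_pos']*1000,st['ft_torque']]);get_image("side") if i<2 else 0
print(st['time_s'],np.array(a).round(1).tolist(),st['gripper_width'])
E
python3 f.py
```

```text
17.8 [[0.8, -1.2, 3.7, 496.0, -18.2, 123.0, -0.3, -0.4, 0.0], [2.0, -1.2, 1.2, 495.9, -18.2, 122.8, -0.3, -0.6, 0.0], [2.0, -0.1, 1.5, 495.9, -18.2, 122.7, -0.3, -0.7, 0.0]] 0.019043432257775206
```

Request:
jog_arm --deltas '[[[0,0,0],[0,0.02,0.05],0],[[0,0,0],[0,0.02,0.1],0],[[0,0,0],[0,0.02,0.15],0],[[0,0,0],[0,0.02,0.2],0],[[0,0,0],[0,0.02,0.2],0]]'

```text
time_s: 18.3
tool_pos: [0.4959, -0.0182, 0.1204]
tool_rot: [179.9, -0.0, 99.0]
contact_force: [1.6, -0.6, 1.0]
gripper_width: 0.0192
```

```bash
python3 f.py
```

```text
18.4 [[1.6, -0.6, 1.0, 495.9, -18.2, 120.4, -0.3, -0.6, 0.0], [1.2, -0.5, 0.2, 495.9, -18.2, 120.4, -0.3, -0.6, 0.0], [2.1, -1.5, -0.1, 495.8, -18.2, 120.4, -0.3, -0.6, -0.0]] 0.019363874154030108
```

Run:
```python
from h import *
s=get_image("side");cs=cam(s)
cv2.imwrite("pics/s12.png",cv2.resize(s["frame"][150:230,240:320,::-1],None,fx=7,fy=7,interpolation=cv2.INTER_CUBIC))
for z in(.075,.078,.15,.155,.16,.165,.17,.175):
    p=proj(cs,[.4955,-.018,z]);print(z,p.round(1),((p-[240,150])*7).round())
```

```text
0.075 [279.7 199.9] [278. 349.]
0.078 [279.7 199.1] [278. 344.]
0.15 [279.7 179.5] [278. 207.]
0.155 [279.7 178.1] [278. 197.]
0.16 [279.7 176.7] [278. 187.]
0.165 [279.7 175.2] [278. 176.]
0.17 [279.7 173.7] [278. 166.]
0.175 [279.7 172.2] [278. 156.]
```

View pics/s12.png

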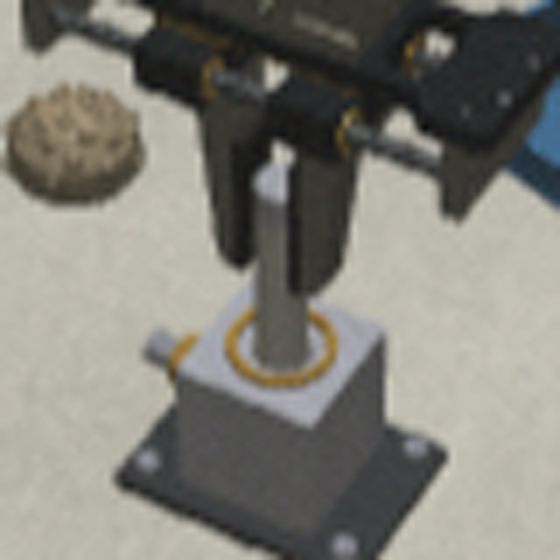

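Request:
jog_arm --deltas '[[[0,0,0],[0,0.02,0.05],0],[[0,0,0],[0,0.02,0.1],0],[[0,0,0],[0,0.02,0.15],0],[[0,0,0],[0,0.02,0.2],0],[[0,0,0],[0,0.02,0.2],0]]'

```text
time_s: 18.95
tool_pos: [0.496, -0.0183, 0.1182]
tool_rot: [179.9, -0.0, 99.0]
contact_force: [1.8, -0.5, -0.1]
gripper_width: 0.0193
```

```bash
python3 f.py
```

```text
19.05 [[1.8, -0.5, -0.1, 496.0, -18.3, 118.2, -0.3, -0.5, 0.0], [1.6, -0.6, 0.4, 496.0, -18.2, 118.2, -0.3, -0.6, -0.0], [2.1, -1.0, 0.1, 496.0, -18.3, 118.1, -0.4, -0.6, 0.0]] 0.019557999539455487
```

Request:
jog_arm --deltas '[[[0,0,0],[0,0.02,0.05],0],[[0,0,0],[0,0.02,0.1],0],[[0,0,0],[0,0.02,0.15],0],[[0,0,0],[0,0.02,0.2],0],[[0,0,0],[0,0.02,0.2],0]]'

```text
time_s: 19.55
tool_pos: [0.4963, -0.0183, 0.1163]
tool_rot: [179.9, -0.0, 99.0]
contact_force: [1.2, -0.7, 4.2]
gripper_width: 0.0196
```

```bash
python3 f.py
```

```text
19.65 [[1.2, -0.7, 4.2, 496.3, -18.3, 116.3, -0.4, -0.2, 0.1], [-0.6, -0.8, 6.0, 496.2, -18.3, 116.3, -0.4, -0.1, -0.0], [-0.3, -1.8, 5.7, 496.2, -18.3, 116.3, -0.4, -0.1, -0.0]] 0.019785598764874533
```

Request:
jog_arm --deltas '[[[0,0,0],[0,0,0.05],0],[[0,0,0],[0,0,0.1],0],[[0,0,0],[0,0,0.1],0],[[0,0,0],[0,0,0.1],0],[[0,0,0],[0,0,0.1],0]]'

```text
time_s: 20.15
tool_pos: [0.4963, -0.0182, 0.1157]
tool_rot: [179.9, -0.0, 99.0]
contact_force: [-0.5, -1.7, 8.4]
gripper_width: 0.0197
```

```bash
python3 f.py
```

```text
20.25 [[-0.5, -1.7, 8.4, 496.3, -18.2, 115.7, -0.4, 0.1, -0.0], [-1.1, -1.8, 8.1, 496.4, -18.2, 115.7, -0.5, 0.1, 0.0], [-0.6, -0.2, 7.8, 496.4, -18.3, 115.7, -0.5, 0.1, -0.0]] 0.01912933043552589
```

Request:
jog_arm --deltas '[[[0,0,0],[0,0,0.05],0],[[0,0,0],[0,0,0.1],0],[[0,0,0],[0,0,0.12],0],[[0,0,0],[0,0,0.12],0],[[0,0,0],[0,0,0.12],0]]'

```text
time_s: 20.75
tool_pos: [0.4964, -0.0182, 0.1152]
tool_rot: [179.9, 0.0, 99.0]
contact_force: [-0.9, -0.6, 10.1]
gripper_width: 0.0193
```

```bash
python3 f.py
```

```text
20.85 [[-0.9, -0.6, 10.1, 496.4, -18.2, 115.2, -0.5, 0.3, 0.0], [-1.2, -1.6, 9.7, 496.4, -18.2, 115.2, -0.4, 0.3, -0.0], [-1.0, -0.8, 9.1, 496.4, -18.2, 115.2, -0.4, 0.3, 0.1]] 0.01963504119409863
```

Request:
jog_arm --deltas '[[[0,0,0],[0,0,0.05],0],[[0,0,0],[0,0,0.1],0],[[0,0,0],[0,0,0.15],0],[[0,0,0],[0,0,0.15],0],[[0,0,0],[0,0,0.15],0]]'

```text
time_s: 21.35
tool_pos: [0.4966, -0.0182, 0.1149]
tool_rot: [179.9, 0.1, 99.0]
contact_force: [-2.9, -0.6, 15.2]
gripper_width: 0.0194
```

```bash
python3 f.py
python3 - <<'E'
from h import *
d=get_image("wrist")
cv2.imwrite("pics/w13.png",cv2.resize(d["frame"][180:320,200:340,::-1],(400,400),interpolation=cv2.INTER_CUBIC))
E
```

```text
21.45 [[-2.9, -0.6, 15.2, 496.6, -18.2, 114.9, -0.4, 0.8, 0.0], [-3.0, -2.1, 15.7, 496.6, -18.1, 115.0, -0.5, 0.8, 0.0], [-2.6, -1.2, 15.1, 496.6, -18.2, 115.0, -0.4, 0.8, 0.1]] 0.01931697687271932
```

View pics/w13.png

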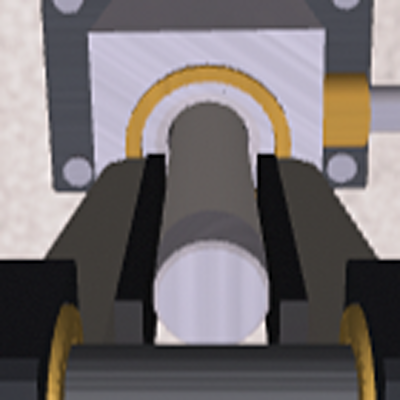

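The force rose gradually over about 1.5 mm, then jumped to 15 N with almost no travel, and the tube didn't slip in the fingers. It's on the hard stop, so I'm releasing.

Request:
jog_arm --deltas '[[[0,0,0],[0,0,0],1],[[0,0,0],[0,0,0],1],[[0,0,0],[0,0,0],1],[[0,0,0],[0,0,0],1],[[0,0,0],[0,0,0],1]]'

```text
time_s: 22.0
tool_pos: [0.4963, -0.0181, 0.1146]
tool_rot: [179.9, 0.0, 99.0]
contact_force: [1.4, 0.3, 0.5]
gripper_width: 0.0569
```

Request:
jog_arm --deltas '[[[0,0,0],[0,0,0],1],[[0,0,0],[0,0,0],1],[[0,0,0],[0,0,0],1],[[0,0,0],[0,0,0],1],[[0,0,0],[0,0,0],1]]'

```text
time_s: 22.5
tool_pos: [0.4964, -0.0181, 0.1146]
tool_rot: [179.9, 0.0, 99.0]
contact_force: [0.1, -0.1, -1.2]
gripper_width: 0.0917
```

```bash
python3 f.py
python3 - <<'E'
from h import *
d=get_image("wrist");s=get_image("side")
cv2.imwrite("pics/w14.png",np.hstack([cv2.resize(d["frame"][180:320,200:340],(400,400),interpolation=cv2.INTER_CUBIC),cv2.resize(s["frame"][150:230,240:320],(400,400),interpolation=cv2.INTER_CUBIC)])[:,:,::-1])
E
```

```text
22.6 [[0.1, -0.1, -1.2, 496.4, -18.1, 114.6, -0.1, -0.1, 0.0], [0.4, 0.5, 0.2, 496.3, -18.1, 114.6, -0.0, -0.1, 0.0], [-0.2, 0.3, -0.2, 496.4, -18.0, 114.6, 0.0, -0.1, -0.0]] 0.0917307489052754
```

View pics/w14.png

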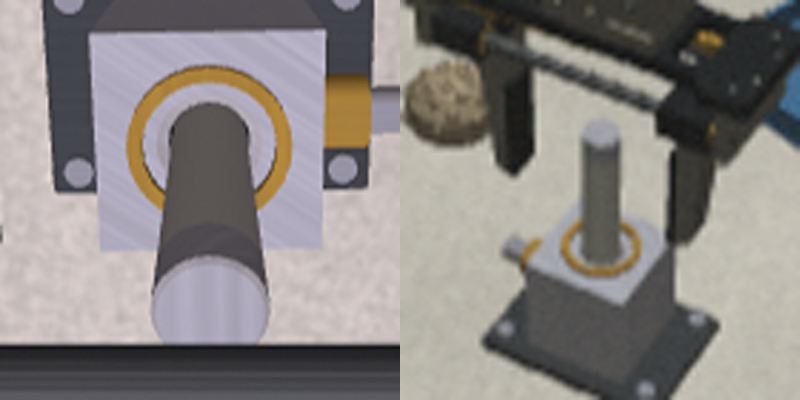

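Run:
```python
from h import *
a=cv2.imread("pics/w13.png");b=cv2.imread("pics/w14.png")[:,:400]
cv2.imwrite("pics/cmp.png",np.hstack([a[180:400,100:320],b[180:400,100:320]]).repeat(1,axis=0))
for im in(a,b):
    g=im.astype(int).sum(2)
    # width of top cap rows
    print([ (r,)+tuple((np.where(g[r,130:290]>420)[0]+130)[[0,-1]]) if (g[r,130:290]>420).any() else r for r in range(235,345,8)])
```

```text
[235, (243, np.int64(195), np.int64(227)), (251, np.int64(178), np.int64(245)), (259, np.int64(168), np.int64(256)), (267, np.int64(161), np.int64(261)), (275, np.int64(157), np.int64(266)), (283, np.int64(155), np.int64(267)), (291, np.int64(154), np.int64(267)), (299, np.int64(154), np.int64(267)), (307, np.int64(155), np.int64(267)), (315, np.int64(158), np.int64(264)), (323, np.int64(157), np.int64(264)), (331, np.int64(157), np.int64(265)), (339, np.int64(155), np.int64(266))]
[(235, np.int64(130), np.int64(289)), (243, np.int64(130), np.int64(289)), (251, np.int64(130), np.int64(289)), (259, np.int64(130), np.int64(289)), (267, np.int64(130), np.int64(289)), (275, np.int64(130), np.int64(289)), (283, np.int64(130), np.int64(289)), (291, np.int64(130), np.int64(289)), (299, np.int64(130), np.int64(289)), (307, np.int64(130), np.int64(289)), (315, np.int64(130), np.int64(289)), (323, np.int64(130), np.int64(289)), (331, np.int64(130), np.int64(289)), (339, np.int64(130), np.int64(289))]
```

View pics/cmp.png

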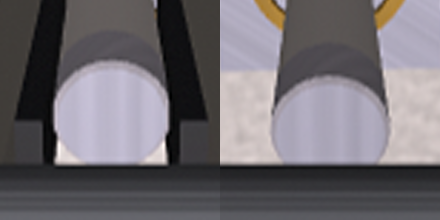

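After release the tube stands, but its cap looks about 2–3 mm higher in the wrist view: the cap's edge moved from row 239 to 255 in the crop. The sprung stop may have kicked it up, so I'm regrasping to check by feel.

Request:
jog_arm --deltas '[[[0,0,0],[0,0,0],0],[[0,0,0],[0,0,0],0],[[0,0,0],[0,0,0],0],[[0,0,0],[0,0,0],0],[[0,0,0],[0,0,0],0]]'

```text
time_s: 23.2
tool_pos: [0.4963, -0.0181, 0.1146]
tool_rot: [179.9, 0.0, 99.0]
contact_force: [-0.3, -0.4, -0.0]
gripper_width: 0.0541
```

Request:
jog_arm --deltas '[[[0,0,0],[0,0,0],0],[[0,0,0],[0,0,0],0],[[0,0,0],[0,0,0],0],[[0,0,0],[0,0,0],0],[[0,0,0],[0,0,0],0]]'

```text
time_s: 23.7
tool_pos: [0.4961, -0.0181, 0.1146]
tool_rot: [179.9, 0.1, 99.0]
contact_force: [-1.1, 0.6, 0.3]
gripper_width: 0.0192
```

```bash
python3 f.py
python3 - <<'E'
from h import *
d=get_image("wrist")
b=cv2.resize(d["frame"][180:320,200:340,::-1],(400,400),interpolation=cv2.INTER_CUBIC);cv2.imwrite("pics/w15.png",b)
a=cv2.imread("pics/w13.png");cv2.imwrite("pics/cmp2.png",np.hstack([a,b]))
E
```

```text
23.8 [[-1.1, 0.6, 0.3, 496.1, -18.1, 114.6, -0.1, 0.1, -0.0], [-0.3, -0.4, 1.1, 496.1, -18.1, 114.6, -0.0, 0.1, -0.0], [-0.9, -1.0, 1.1, 496.1, -18.1, 114.6, -0.1, 0.1, 0.0]] 0.019111044134540383
```

View pics/cmp2.png

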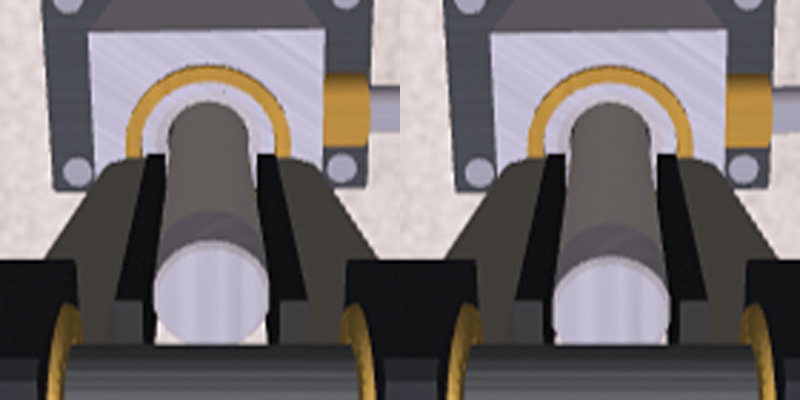

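Request:
jog_arm --deltas '[[[0,0,0],[0,0,0.03],0],[[0,0,0],[0,0,0.06],0],[[0,0,0],[0,0,0.08],0],[[0,0,0],[0,0,0.1],0],[[0,0,0],[0,0,0.1],0]]'

```text
time_s: 24.35
tool_pos: [0.4962, -0.0181, 0.1141]
tool_rot: [179.9, 0.1, 99.0]
contact_force: [-2.1, 0.1, 6.1]
gripper_width: 0.0195
```

```bash
python3 f.py
```

```text
24.45 [[-2.1, 0.1, 6.1, 496.2, -18.1, 114.1, -0.1, 0.5, -0.0], [-2.1, 0.5, 6.5, 496.2, -18.1, 114.1, -0.1, 0.6, -0.0], [-1.6, -1.0, 6.0, 496.2, -18.1, 114.1, -0.1, 0.6, -0.0]] 0.01953159655127727
```

Request:
jog_arm --deltas '[[[0,0,0],[0,0,0.03],0],[[0,0,0],[0,0,0.06],0],[[0,0,0],[0,0,0.08],0],[[0,0,0],[0,0,0.1],0],[[0,0,0],[0,0,0.1],0]]'

```text
time_s: 24.95
tool_pos: [0.4963, -0.018, 0.1136]
tool_rot: [179.9, 0.1, 99.0]
contact_force: [-3.1, -0.2, 7.5]
gripper_width: 0.0196
```

```bash
python3 f.py
```

```text
25.05 [[-3.1, -0.2, 7.5, 496.3, -18.0, 113.6, -0.1, 0.6, -0.0], [-2.4, -0.0, 7.2, 496.3, -18.1, 113.6, -0.1, 0.7, -0.0], [-2.2, 0.3, 6.8, 496.3, -18.1, 113.6, -0.1, 0.7, -0.0]] 0.019917807060828015
```

Request:
jog_arm --deltas '[[[0,0,0],[0,0,0.03],0],[[0,0,0],[0,0,0.06],0],[[0,0,0],[0,0,0.08],0],[[0,0,0],[0,0,0.1],0],[[0,0,0],[0,0,0.1],0]]'

```text
time_s: 25.55
tool_pos: [0.4963, -0.018, 0.1133]
tool_rot: [179.9, 0.1, 99.0]
contact_force: [-2.3, -0.8, 9.6]
gripper_width: 0.0194
```

```bash
python3 f.py
```

```text
25.65 [[-2.3, -0.8, 9.6, 496.3, -18.0, 113.3, -0.0, 0.8, 0.0], [-2.7, -0.8, 8.9, 496.4, -18.0, 113.3, -0.1, 0.9, -0.0], [-2.8, -0.1, 8.4, 496.4, -18.0, 113.3, -0.2, 0.8, 0.0]] 0.019224033784072322
```

Request:
jog_arm --deltas '[[[0,0,0],[0,0,0],0],[[0,0,0],[0,0,-0.03],0],[[0,0,0],[0,0,-0.05],0],[[0,0,0],[0,0,-0.07],0],[[0,0,0],[0,0,-0.07],0]]'

```text
time_s: 26.15
tool_pos: [0.4962, -0.018, 0.1138]
tool_rot: [180.0, 0.1, 99.0]
contact_force: [-1.4, 0.2, 1.0]
gripper_width: 0.0194
```

```bash
python3 f.py
```

```text
26.25 [[-1.4, 0.2, 1.0, 496.2, -18.0, 113.8, -0.1, 0.3, 0.0], [-0.7, 0.6, 0.4, 496.2, -18.1, 113.8, -0.1, 0.3, 0.0], [-1.7, -0.3, 0.7, 496.2, -18.0, 113.8, -0.0, 0.3, -0.0]] 0.019353044578512096
```

The axial load is nearly balanced at 0.7 N, with the stop still partly compressed and held by drag. Opening gently.

Request:
jog_arm --deltas '[[[0,0,0],[0,0,0],0.2],[[0,0,0],[0,0,0],0.4],[[0,0,0],[0,0,0],0.6],[[0,0,0],[0,0,0],1],[[0,0,0],[0,0,0],1]]'

```text
time_s: 26.75
tool_pos: [0.4963, -0.018, 0.1138]
tool_rot: [179.9, 0.1, 99.0]
contact_force: [-0.4, 0.5, 0.2]
gripper_width: 0.0496
```

Request:
jog_arm --deltas '[[[0,0,0],[0,0,0],1],[[0,0,0],[0,0,0],1],[[0,0,0],[0,0,0],1],[[0,0,0],[0,0,0],1],[[0,0,0],[0,0,0],1]]'

```text
time_s: 27.25
tool_pos: [0.4964, -0.018, 0.1139]
tool_rot: [179.9, 0.1, 99.0]
contact_force: [-0.9, 0.2, -0.5]
gripper_width: 0.0893
```

```bash
python3 f.py
python3 - <<'E'
from h import *
d=get_image("wrist");s=get_image("side")
cv2.imwrite("pics/w16.png",np.hstack([cv2.resize(d["frame"][180:320,200:340],(400,400),interpolation=cv2.INTER_CUBIC),cv2.resize(s["frame"][150:230,240:320],(400,400),interpolation=cv2.INTER_CUBIC)])[:,:,::-1])
E
```

```text
27.35 [[-0.9, 0.2, -0.5, 496.4, -18.0, 113.9, -0.1, -0.0, 0.0], [0.4, -0.5, -0.1, 496.3, -18.0, 113.8, -0.0, -0.1, 0.1], [0.5, -0.2, 0.4, 496.3, -18.0, 113.9, -0.0, -0.1, -0.0]] 0.0916919511352413
```

View pics/w16.png

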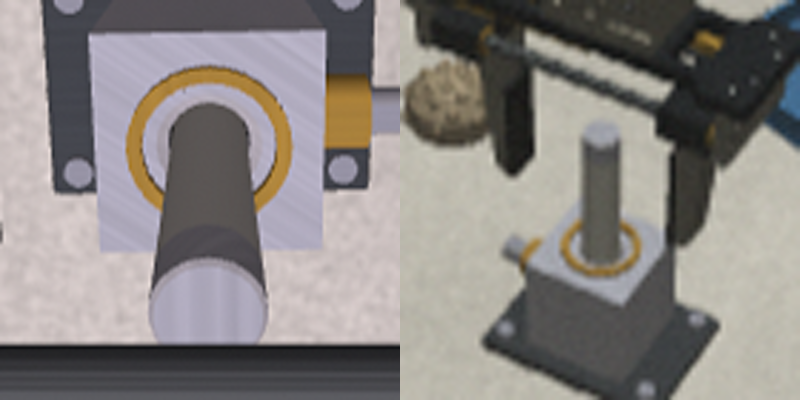

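Second release: the cap barely moved, so there was no kick this time. That press may have ended only just at contact, though. I'll press once more to the hard stop, then back off partway so the tube stays seated without a kick.

Request:
jog_arm --deltas '[[[0,0,0],[0,0,0],0],[[0,0,0],[0,0,0],0],[[0,0,0],[0,0,0],0],[[0,0,0],[0,0,0],0],[[0,0,0],[0,0,0],0]]'

```text
time_s: 27.95
tool_pos: [0.4964, -0.0181, 0.1139]
tool_rot: [179.9, 0.1, 99.0]
contact_force: [-0.1, -0.2, -0.2]
gripper_width: 0.0542
```

Request:
jog_arm --deltas '[[[0,0,0],[0,0,0],0],[[0,0,0],[0,0,0],0],[[0,0,0],[0,0,0],0],[[0,0,0],[0,0,0],0],[[0,0,0],[0,0,0],0]]'

```text
time_s: 28.45
tool_pos: [0.4961, -0.0181, 0.1138]
tool_rot: [180.0, 0.1, 99.0]
contact_force: [0.0, -0.8, 0.9]
gripper_width: 0.0194
```

Request:
jog_arm --deltas '[[[0,0,0],[0,0,0.03],0],[[0,0,0],[0,0,0.06],0],[[0,0,0],[0,0,0.08],0],[[0,0,0],[0,0,0.1],0],[[0,0,0],[0,0,0.1],0]]'

```text
time_s: 28.95
tool_pos: [0.4962, -0.018, 0.1134]
tool_rot: [180.0, 0.2, 99.0]
contact_force: [-1.4, 0.7, 6.7]
gripper_width: 0.0198
```

```bash
python3 f.py
```

```text
29.05 [[-1.4, 0.7, 6.7, 496.2, -18.0, 113.4, -0.1, 0.5, 0.0], [-2.6, 0.4, 7.1, 496.2, -18.0, 113.4, -0.1, 0.5, 0.0], [-1.5, 0.3, 5.3, 496.2, -18.0, 113.3, -0.1, 0.5, -0.0]] 0.01938115784825538
```

Request:
jog_arm --deltas '[[[0,0,0],[0,0,0.03],0],[[0,0,0],[0,0,0.06],0],[[0,0,0],[0,0,0.09],0],[[0,0,0],[0,0,0.12],0],[[0,0,0],[0,0,0.12],0]]'

```text
time_s: 29.55
tool_pos: [0.4963, -0.018, 0.1127]
tool_rot: [180.0, 0.2, 99.0]
contact_force: [-2.5, 0.6, 8.0]
gripper_width: 0.0193
```

Request:
jog_arm --deltas '[[[0,0,0],[0,0,0.03],0],[[0,0,0],[0,0,0.06],0],[[0,0,0],[0,0,0.09],0],[[0,0,0],[0,0,0.12],0],[[0,0,0],[0,0,0.12],0]]'

```text
time_s: 30.05
tool_pos: [0.4964, -0.018, 0.1123]
tool_rot: [180.0, 0.2, 99.0]
contact_force: [-2.0, 0.2, 9.7]
gripper_width: 0.0194
```

```bash
python3 f.py
```

```text
30.15 [[-2.0, 0.2, 9.7, 496.4, -18.0, 112.3, -0.1, 0.8, -0.0], [-2.3, -0.4, 9.0, 496.3, -18.0, 112.2, -0.1, 0.8, -0.0], [-2.9, -0.7, 9.9, 496.3, -18.0, 112.2, -0.1, 0.8, -0.0]] 0.01963301529656673
```

Request:
jog_arm --deltas '[[[0,0,0],[0,0,0.03],0],[[0,0,0],[0,0,0.06],0],[[0,0,0],[0,0,0.09],0],[[0,0,0],[0,0,0.12],0],[[0,0,0],[0,0,0.12],0]]'

```text
time_s: 30.65
tool_pos: [0.4964, -0.0179, 0.1119]
tool_rot: [180.0, 0.3, 99.0]
contact_force: [-3.4, -0.7, 11.4]
gripper_width: 0.0197
```

```bash
python3 f.py
```

```text
30.75 [[-3.4, -0.7, 11.4, 496.4, -17.9, 111.9, -0.1, 1.0, -0.0], [-2.7, 0.4, 10.1, 496.4, -17.9, 111.9, -0.1, 1.0, 0.0], [-2.2, -0.3, 11.8, 496.4, -18.0, 111.9, -0.1, 0.9, 0.0]] 0.019825457088849415
```

Request:
jog_arm --deltas '[[[0,0,0],[0,0,0],0],[[0,0,0],[0,0,-0.03],0],[[0,0,0],[0,0,-0.06],0],[[0,0,0],[0,0,-0.08],0],[[0,0,0],[0,0,-0.08],0]]'

```text
time_s: 31.25
tool_pos: [0.4962, -0.0179, 0.1127]
tool_rot: [180.0, 0.3, 99.0]
contact_force: [-1.7, -0.5, 4.7]
gripper_width: 0.0192
```

```bash
python3 f.py
```

```text
31.35 [[-1.7, -0.5, 4.7, 496.2, -17.9, 112.7, -0.1, 0.6, -0.0], [-2.6, 0.7, 5.1, 496.2, -17.9, 112.7, -0.0, 0.6, -0.1], [-1.7, 0.5, 5.3, 496.2, -17.9, 112.7, -0.1, 0.6, -0.0]] 0.01910963484732972
```

Request:
jog_arm --deltas '[[[0,0,0],[0,0,-0.01],0],[[0,0,0],[0,0,-0.02],0],[[0,0,0],[0,0,-0.03],0],[[0,0,0],[0,0,-0.03],0],[[0,0,0],[0,0,-0.03],0.1]]'

```text
time_s: 31.85
tool_pos: [0.4962, -0.0179, 0.1129]
tool_rot: [-180.0, 0.3, 99.0]
contact_force: [-1.9, -0.2, 2.3]
gripper_width: 0.0191
```

Request:
jog_arm --deltas '[[[0,0,0],[0,0,0],0.3],[[0,0,0],[0,0,0],0.6],[[0,0,0],[0,0,0],1],[[0,0,0],[0,0,0],1],[[0,0,0],[0,0,0],1]]'

```text
time_s: 32.35
tool_pos: [0.4963, -0.018, 0.1129]
tool_rot: [180.0, 0.3, 99.0]
contact_force: [-1.0, -0.4, 0.3]
gripper_width: 0.0576
```

Request:
jog_arm --deltas '[[[0,0,0],[0,0,0],1],[[0,0,0],[0,0,0],1],[[0,0,0],[0,0,0],1],[[0,0,0],[0,0,0],1],[[0,0,0],[0,0,0],1]]'

```text
time_s: 32.85
tool_pos: [0.4962, -0.0179, 0.1129]
tool_rot: [180.0, 0.3, 99.0]
contact_force: [-0.7, -0.0, -0.3]
gripper_width: 0.0921
```

```bash
python3 f.py
python3 - <<'E'
from h import *
d=get_image("wrist")
b=cv2.resize(d["frame"][180:320,200:340,::-1],(400,400),interpolation=cv2.INTER_CUBIC)
a=cv2.imread("pics/w16.png")[:,:400];cv2.imwrite("pics/cmp3.png",np.hstack([a,b]))
E
```

```text
32.95 [[-0.7, -0.0, -0.3, 496.2, -17.9, 112.9, -0.0, -0.1, 0.0], [0.3, -0.0, 0.3, 496.3, -17.9, 112.9, -0.1, -0.1, 0.0], [-0.1, 0.2, -0.3, 496.2, -18.0, 112.9, -0.0, -0.1, -0.0]] 0.09208208752821438
```

View pics/cmp3.png

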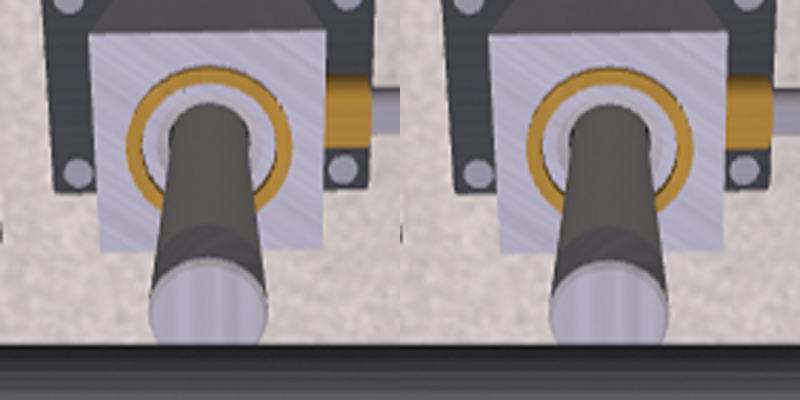

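The tube stands upright and stays seated. Retreating straight up.

Request:
jog_arm --deltas '[[[0,0,0],[0,0,-2],1],[[0,0,0],[0,0,-5],1],[[0,0,0],[0,0,-9],1],[[0,0,0],[0,0,-12],1],[[0,0,0],[0,0,-12],1]]'

```text
time_s: 33.5
tool_pos: [0.4987, -0.0171, 0.2369]
tool_rot: [179.6, 0.4, 99.0]
contact_force: [0.3, -0.0, -0.2]
gripper_width: 0.0918
```

Request:
jog_arm --deltas '[[[0,0,0],[-4,0,0],1],[[0,0,0],[-8,0,0],1],[[0,0,0],[-12,0,0],1],[[0,0,0],[-12,0,0],1],[[0,0,0],[-12,0,0],1]]'

```text
time_s: 34.0
tool_pos: [0.517, -0.1362, 0.2367]
tool_rot: [179.6, 0.3, 98.9]
contact_force: [-0.2, 0.5, -0.2]
gripper_width: 0.0916
```

Run:
```python
from h import *
s=get_image("side");t=get_image("top");st=monitor.get_state();d=get_image("wrist")
print(st['time_s'],st['tool_pos'],st['contact_force'])
cv2.imwrite("pics/end1.png",np.hstack([cv2.resize(s["frame"],(400,300)),cv2.resize(t["frame"],(400,300))])[:,:,::-1])
cv2.imwrite("pics/end2.png",cv2.resize(s["frame"][130:270,230:390,::-1],(800,600)[:2] if 0 else (640,560),interpolation=cv2.INTER_CUBIC))
```

```text
34.1 [ 0.51723073 -0.13424733  0.23722365] [-0.09337723  0.43973174  0.76423756]
```

View pics/end1.png

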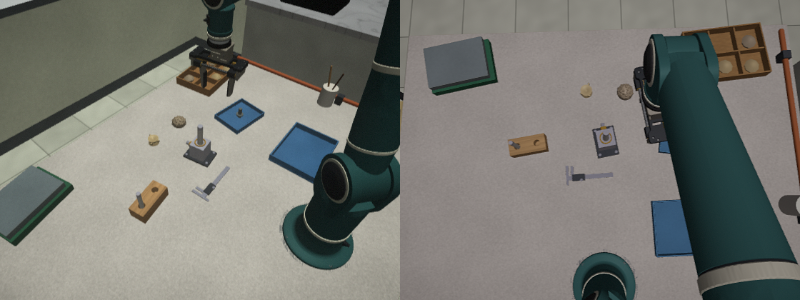

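View pics/end2.png

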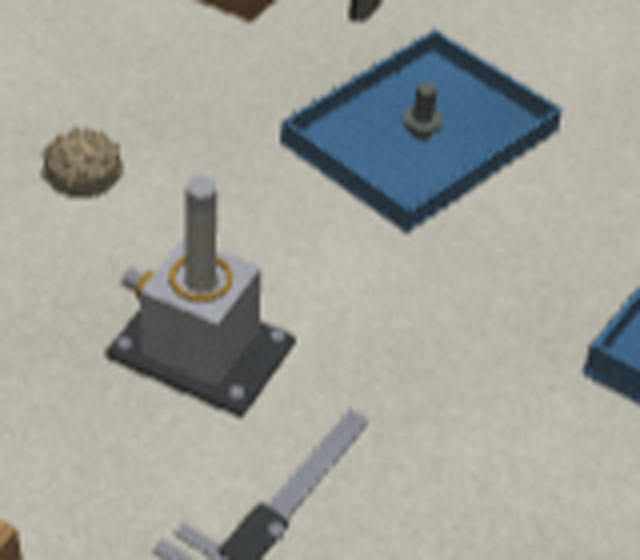

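The final view shows the tube upright in the port (200,235) and the plug in the small tray (425,110). The slim tube, caliper and specimens are where they were, and nothing is touching the robot.

```bash
python3 -c "
from workcell import bot
print(bot.sign_off())"
```

```text
the job is handed in; nothing more can be done
None
```

The job is handed in at about 34 s: the plug is in the small blue tray, and the thick tube is standing upright in the port on its stop.

- **Plug:** it stands in the middle of the tray.
- **Finding the stop:** with the tube's foot about 36 mm below the mouth, the force rose gradually over about 1.5 mm. It then went from about 10 to 15 N with almost no further travel, so I took that as home.
- **Rebound:** when I first let go, the sprung stop pushed the tube back up about 2–3 mm. I gripped it again and pressed to 7–9 N, then a third time to about 11–12 N. I eased off each time before opening, so the drag of the seal holds the tube down on the stop. The highest steady axial force I read was about 15.7 N, below the 20 N limit.
- **Final checks:** the last pictures show the tube upright, and the slim tube, caliper and specimens where they were. The gripper was about 12 cm clear, with no contact force beyond sensor noise.
- **What disagreed or stayed uncertain:** I never saw the expected 7–13 N at the seal. My readings there were at most about 4 N, probably because I sampled after each small step had settled. The pictures put the foot well below the seal. The final seating is judged from force and arm position, to about 1 mm.

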